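Make up a repotting kit

TASK

Make up the repotting kit on the aluminium tray: nest the two loose clay pots in size order inside the largest one, which already stands in the tray, each hanging fully home by its collar on the rim of the next larger, and set every full carton flat on the tray floor beside them. The shut cartons all look alike and one or two of them are full, so lift each to feel whether it is heavy, and put the light, empty ones in the blue crate, side by side on its floor, none on top of another or on the rim. Do not disturb the wash bottle, the hygrometer and the vial rack behind the work.

Things in the scene. Friction and masses are not known exactly. Their poses are not given: they have to be found in the camera images.
- tray_floor (a point): aluminium kit tray fixed on the bench, 320 x 160 mm (its x, y) with 5 mm walls 22 mm high; the point is the centre of its inner floor, which lies 5 mm above the bench; axes along its sides, z up
- crate_floor (a point): blue open crate for empty cartons, fixed on the bench, 300 x 140 mm (its x, y) with 5 mm walls 55 mm high; the point is the centre of its inner floor, 5 mm above the bench; axes along its sides, z up
- pot_large_c (a point): terracotta pot, the largest, standing in one half of the kit tray. Tapered body, collar round the top 20 mm: collar 80 mm across, height 80, round opening 60, body 66 under the collar, 52 at the foot. Point: on its axis half-way up (40 mm above the underside), z toward the opening. Its walls are at least 4 mm thick.
- pot_medium_c (a point): terracotta pot, the medium one, standing on the bench. Tapered body, collar round the top 20 mm: collar 69 mm across, height 72, round opening 44, body 53 under the collar, 38 at the foot. Point: on its axis half-way up (36 mm above the underside), z toward the opening. Seated in the large pot it hangs by its collar on that rim, its underside 28 mm above that pot's underside, its point 24 mm above that pot's point, its collar wholly above the rim.
- pot_small_c (a point): terracotta pot, the smallest, standing on the bench. Tapered body, collar round the top 20 mm: collar 54 mm across, height 64, round opening 30, body 37 under the collar, 24 at the foot. Point: on its axis half-way up (32 mm above the underside), z toward the opening. Seated in the medium pot it hangs by its collar on that rim, its underside 28 mm above that pot's underside, its point 24 mm above that pot's point, its collar wholly above the rim.
- carton_1_c (a point): shut cardboard carton, 46 x 62 x 56 mm (x, y, z) with white tape along its y over the top and a green label on its -x side; the point is its centre, 28 mm above its underside, axes along its edges. The cartons look alike; one or two are full (about 420 g), the others empty (about 60 g), each give or take a seventh. One carton may be absent.
- carton_2_c (a point): shut cardboard carton, 46 x 62 x 56 mm (x, y, z) with white tape along its y over the top and a green label on its -x side; the point is its centre, 28 mm above its underside, axes along its edges. The cartons look alike; one or two are full (about 420 g), the others empty (about 60 g), each give or take a seventh. One carton may be absent.
- carton_3_c (a point): shut cardboard carton, 46 x 62 x 56 mm (x, y, z) with white tape along its y over the top and a green label on its -x side; the point is its centre, 28 mm above its underside, axes along its edges. The cartons look alike; one or two are full (about 420 g), the others empty (about 60 g), each give or take a seventh. One carton may be absent.
- carton_4_c (a point): shut cardboard carton, 46 x 62 x 56 mm (x, y, z) with white tape along its y over the top and a green label on its -x side; the point is its centre, 28 mm above its underside, axes along its edges. The cartons look alike; one or two are full (about 420 g), the others empty (about 60 g), each give or take a seventh. One carton may be absent.
- carton_5_c (a point): shut cardboard carton, 46 x 62 x 56 mm (x, y, z) with white tape along its y over the top and a green label on its -x side; the point is its centre, 28 mm above its underside, axes along its edges. The cartons look alike; one or two are full (about 420 g), the others empty (about 60 g), each give or take a seventh. One carton may be absent.
- wash_bottle: white squeeze bottle with red cap, 64 x 86 x 188 mm, standing behind the work; origin at its underside; to be left alone
- hygrometer: white standing thermo-hygrometer, 16 x 68 x 62 mm, behind the work; origin at its underside; to be left alone
- vial_rack: white plastic vial rack, 52 x 140 x 30 mm, empty, behind the work; origin at its underside; to be left alone
Mind the look-alikes: they are no part of the job. Leave any yellow look-alike of the part that bears carton_5_c alone. What is shaped like the part that bears carton_4_c but turquoise is not meant.

How it is judged:
By the outcome, as a careful person would: the job done as asked, in the order asked, and still so for the second after the job is handed in, with the robot touching nothing.
Of carton_1, carton_2, carton_3, carton_4, carton_5 only 4 to 5 are there at a start; the rules pass over those that are not, and their reading is None.
At some moment in a run one of carton_1, carton_2, carton_3, carton_4, carton_5, pot_large may be knocked a few centimetres aside while the robot is not near it.
Once in a run the grip may slacken for a moment while it holds something.
It also fails if it takes over 200 s, if anything falls off the work surface, if the arm or the gripper's body presses on something with over 40 N, if the wrist force passes 120 N, or if a joint passes its speed limit or range.

ROBOT

A 7-joint arm with a two-finger parallel gripper is mounted at the origin on a cart in front of the work surface, level with it; the furniture and walls round the work are solid. World frame = base frame: x ahead of the robot, y to its left, z up, the work surface at z = 0. Lengths are in m, angles in degrees, forces in N, time in s.
With the tool pointing down it reaches from about 0.425 to 0.875 m from the base axis. Payload 4.7 kg.
Tool frame: the origin (TCP) lies midway between the tips of the shut fingers; the grasp point (between the pads) lies 19 mm behind it (env.grip_depth is the distance from the TCP to the grasp point, in m); z points along the fingers, y is the line along which they close (so a half turn about z gives the same grasp; the last joint's range is limited). The gripper opens to 87 mm and grips with 3 to 60 N. Pads are 19 mm wide; open, the fingers measure 117 mm over their backs; the gripper's body (75 mm by 190 mm) begins 51 mm behind the grasp point.
Start: joints at [-62.447, 18.392, -4.016, 83.108, 1.295, 78.541, -3.26], TCP at [0.293, 0.58, 0.192] pointing down, gripper open.
Joint ranges: [-163.93, 163.93], [-17.29, 119.83], [-79.2, 71.16], [3.27, 140.29], [-89.18, 269.18], [5.43, 117.66], [-154.24, 154.24]. Speed limits (degrees/s): [147.25, 147.25, 180, 180, 180, 180, 180].

INTERFACE

Orientations are given as [roll, pitch, yaw] about the fixed x, y, z axes, in that order (R = Rz(yaw) Ry(pitch) Rx(roll)).
In Python, from cell import get_obs, optics, env, nets gives the robot as it stands.
- The arm moves only by the shell command python3 -m creep 'ROWS' [FORCE]. ROWS is JSON, a list of rows, each an object of numbers: "wx", "wy", "wz": the turn, a rotation vector about the tool's x, y, z in degrees; "tx", "ty", "tz": the shift along the tool's x, y, z in mm; "gripper": the opening, from -1 (shut) to 1 (fully open). A call has 1 to 5 rows; each row is the pose to reach, as a shift and turn from the pose commanded when the call began, along the tool's axes at that moment; what a row does not reach only later rows make up. A row lasts 1/12 s, in which the tool goes at most 41.7 mm and 7.16 degrees, less where a joint would pass 70% of its speed; a pose out of reach is approached as far as the arm can. A call with a gripper value outside its range is refused whole. The fingers move at their own pace and stop on an object; FORCE is the grip in N (left out, the last holds). Time passes only in rows, so rows that repeat a pose let the fingers close. It gives the time, the measured TCP pose, the force, the opening and the grip force at its end, in the units of the state.
- get_obs(): the state, without advancing time (a new reading comes with each control period).
- optics.read_camera(name): name is "scene" or "side" or "wrist"; returns (picture, depth): 420x560x3 uint8, red, green, blue; 420x560 float32, m along the optical axis (not along the pixel's ray), 0 where there is no reading.
- optics.camera_info(name): a dict with "fovy" (degrees; the focal length in pixels is half the picture's height over the tangent of half this angle, whatever the lens; pixels are square), "cx", "cy" (the principal point, pixels), "R" (3x3) and "t" (3): a world point X has camera coordinates R X + t; the wrist camera has in their place "tool_from_camera" (4x4, takes a point from camera to tool coordinates, whose origin is the TCP and whose axes are the flange's). Camera axes: x right, y down, z forward; pixel columns grow to the right and rows downward; lengths in m; the calibration is good to about 2 mm. The wrist camera is an equidistant fisheye: a pixel r from the principal point sees the ray r / f radians off the axis. A picture is of the moment at which its call begins: read the wrist's pose just before it. camera_info takes no time and is no camera call.
- env.sign_off(): hands the job in; it is judged then, once.
Trained networks look in the newest picture that a camera, given by its name, has taken for a name from the list of things; names that differ only in an ending like _2 or _b are one class to them, and where a whole thing is asked for, a point or a joint stands for the part that bears it (a point fixed in the world has none). Each returns a list of dicts, best first, with "confidence" (0 to 1); they miss things now and then, are a little off and sometimes report something else, mostly with a low value. They report only what shows in the picture. A call takes as long as a camera call. They do not tell look-alikes from the thing itself.
- nets.look_for(query, camera): "point" ([x, y, z] in m, in world coordinates, good to about 4 mm: the middle of the surface that is visible of it).
- nets.place_of(query, camera): "point" ([x, y, z] in m, in world coordinates, good to about 4 mm: a listed point, or the origin of a listed thing).
The state is a dict: "time_s": time; "qpos": joint angles; "joint_velocities": joint speeds; "effort": joint torques, N m; "tool_pos": TCP position; "tool_rot": TCP orientation; "force": force on the tool from outside, world axes, zero at the start; "wrist_torque": the same for the moment, N m; "grip_width": finger opening in m; "grasp_force": force on a finger pad.
Only numpy, scipy, OpenCV 4.12 (cv2) and the standard library are available. Lean on these libraries where they do the work, as an engineer would, in place of code of your own. Each camera call takes 0.05 s, during which the arm holds its last target. There are 200 camera calls.

## Working session

There is one attempt and no reset: what is moved stays moved. The work goes in short steps, Python scripts to look and compute and a shell command to move; the robot and the scene stay as the last step left them, time stands still between calls to the robot, and variables do not carry over. Pictures are saved under pics/ and viewed, at most 14 in all, crops included, and the job is handed in when it is done.

```bash
ls; mkdir -p pics; cat > h.py <<'E'
import numpy as np, cv2
from cell import get_obs, optics, env, nets
from scipy.spatial.transform import Rotation as R
def snap(cam,fn=None):
    p,d=optics.read_camera(cam)
    if fn: cv2.imwrite('pics/'+fn,p[:,:,::-1])
    return p,d
def cloud(cam,d):
    i=optics.camera_info(cam); h,w=d.shape
    f=h/2/np.tan(np.radians(i['fovy'])/2)
    v,u=np.mgrid[:h,:w]
    X=np.stack([(u-i['cx'])/f*d,(v-i['cy'])/f*d,d],-1)
    return (X-np.array(i['t']))@np.array(i['R'])
E
python3 - <<'E'
from h import *
o=get_obs();print({k:np.round(v,3) for k,v in o.items()})
for c in('scene','side'):
    p,d=snap(c,c+'0.png'); i=optics.camera_info(c); print(c,i['fovy'],-np.array(i['R']).T@i['t'])
    np.savez('pics/'+c+'0.npz',p=p,d=d)
    for q in('carton_1_c','pot_large_c','pot_medium_c','pot_small_c','tray_floor','crate_floor'):
        print(q,[(np.round(r['point'],3).tolist(),round(r['confidence'],2)) for r in nets.place_of(q,c)][:8])
E
```

```text
pics
{'time_s': np.float64(0.0), 'qpos': array([-62.446,  18.439,  -4.014,  83.177,   1.295,  78.539,  -3.261]), 'joint_velocities': array([-0.032, -0.096, -0.016,  0.092,  0.054, -0.06 ,  0.043]), 'effort': array([-1.0000e-03, -4.9130e+01, -4.0500e-01, -3.1253e+01, -6.4000e-02,
        4.4000e-02,  0.0000e+00]), 'tool_pos': array([0.292, 0.58 , 0.191]), 'tool_rot': array([-1.79890e+02,  6.00000e-03,  1.53254e+02]), 'force': array([-0.035, -0.077, -0.568]), 'wrist_torque': array([-0.011, -0.012,  0.051]), 'grasp_force': np.float64(0.0), 'grip_width': np.float64(0.087)}
scene 49.69044398428659 [-0.23101702 -0.14173512  1.45207223]
carton_1_c [([0.537, -0.078, 0.03], 0.85)]
pot_large_c [([0.571, 0.318, 0.046], 0.91)]
pot_medium_c [([0.463, 0.053, 0.039], 0.82)]
pot_small_c [([0.617, 0.08, 0.037], 0.73)]
tray_floor [([0.477, 0.313, 0.004], 0.94)]
crate_floor [([0.504, -0.389, 0.009], 0.74), ([0.43, -0.077, 0.029], 0.36)]
side 42.07899660920393 [-1.11968306  0.4952542   0.86262706]
carton_1_c [([0.539, -0.078, 0.029], 0.85)]
pot_large_c [([0.576, 0.32, 0.045], 0.93)]
pot_medium_c [([0.464, 0.049, 0.039], 0.91), ([0.618, 0.076, 0.03], 0.7)]
pot_small_c [([0.618, 0.078, 0.027], 0.48)]
tray_floor [([0.484, 0.319, 0.005], 0.72)]
crate_floor [([0.503, -0.386, 0.003], 0.57)]
```

View pics/scene0.png

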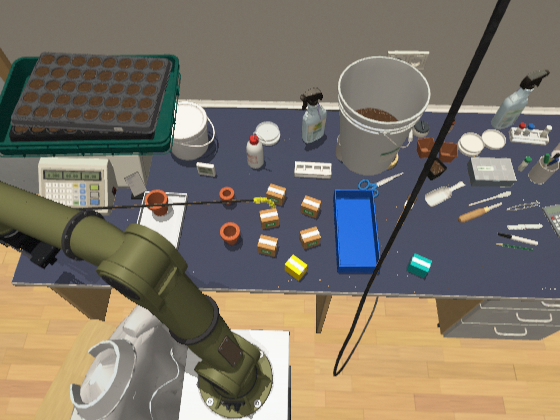

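View pics/side0.png

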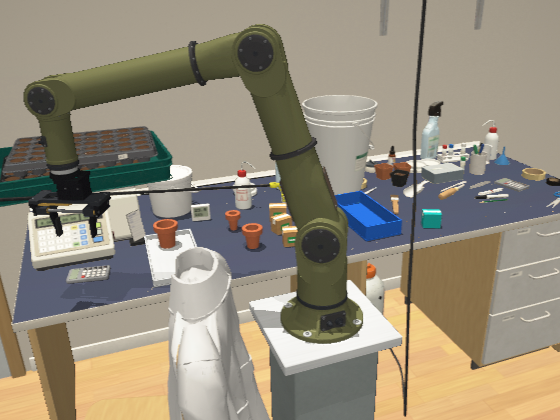

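The scene picture shows five orange-brown cartons at about (276,195), (269,219), (311,206), (268,245) and (311,238). The loose pots are at (228,195) and (231,233), with the large pot at (157,203) in the tray. The crate is at (356,230), the yellow look-alike at (296,267) and the turquoise one at (420,264). A thin dark rod with a yellow end crosses at row 200, and I need its height.

```bash
python3 - <<'E'
from h import *
z=np.load('pics/scene0.npz'); p,d=z['p'],z['d']; W=cloud('scene',d)
# rod
for u in range(100,275,12):
    col=W[192:214,u]; k=np.argmax(col[:,2]); print(u,192+k,np.round(col[k],3),p[192+k,u])
g=p[175:275,205:325]
cv2.imwrite('pics/crop1.png',cv2.resize(g,None,fx=6,fy=5.9,interpolation=cv2.INTER_CUBIC)[:,:,::-1])
# tops
m=((W[...,2]>.045)&(W[...,2]<.067)&(W[...,0]>.35)&(W[...,0]<.8)&(abs(W[...,1]+.08)<.2)).astype(np.uint8)
n,l,s,c=cv2.connectedComponentsWithStats(m)
for i in range(1,n):
    if s[i,4]>30:
        P=W[l==i][:,:2].astype(np.float32); r=cv2.minAreaRect(P*1000); print(s[i,4],c[i].round(),np.round(r[0]),np.round(r[1]),round(r[2],1))
for name,lo,hi,bx in(('tray',.02,.05,(.3,.7,.2,.45)),('crate',.045,.075,(.3,.8,-.5,-.28))):
    m=(W[...,2]>lo)&(W[...,2]<hi)&(W[...,0]>bx[0])&(W[...,0]<bx[1])&(W[...,1]>bx[2])&(W[...,1]<bx[3])
    if name=='crate': m&=(p[...,2]>p[...,0]+60)
    else: m&=p.min(-1)>150
    r=cv2.minAreaRect(W[m][:,:2].astype(np.float32)*1000); print(name,m.sum(),np.round(r[0]),np.round(r[1]),r[2])
E
```

```text
100 208 [0.426 0.417 0.272] [44 42 40]
112 208 [0.432 0.385 0.263] [88 73 54]
124 208 [0.435 0.35  0.26 ] [61 61 74]
136 207 [0.443 0.317 0.254] [60 63 74]
148 206 [0.453 0.284 0.245] [58 53 41]
160 206 [0.456 0.248 0.241] [166  88  55]
172 205 [0.463 0.213 0.237] [166 164 158]
184 204 [0.47  0.177 0.232] [61 54 45]
196 202 [0.484 0.143 0.223] [70 63 51]
208 203 [0.485 0.106 0.218] [91 76 54]
220 201 [0.497 0.07  0.211] [43 40 40]
232 200 [0.505 0.032 0.206] [102  86  65]
244 200 [ 0.51  -0.005  0.199] [51 48 46]
256 193 [-0.231 -0.142  1.452] [78 80 97]
268 200 [ 0.528 -0.081  0.172] [169 160  36]
52 [255. 159.] [778. -17.] [21. 57.] 5.4
207 [276. 192.] [ 636. -101.] [64. 49.] 70.9
130 [227. 194.] [614.  73.] [52. 54.] 53.1
214 [311. 204.] [ 587. -228.] [62. 50.] 66.5
223 [268. 216.] [535. -80.] [52. 62.] 16.0
42 [229. 229.] [476.  55.] [20. 41.] 17.2
240 [310. 235.] [ 463. -225.] [49. 62.] 21.3
34 [230. 240.] [436.  47.] [23. 62.] 8.3
239 [267. 243.] [429. -79.] [64. 47.] 75.5
122 [295. 261.] [ 368. -175.] [66. 36.] 90.0
tray 75 [532. 311.] [160. 213.] 87.96121978759766
crate 431 [ 501. -386.] [304. 142.] 0.938477635383606
```

View pics/crop1.png

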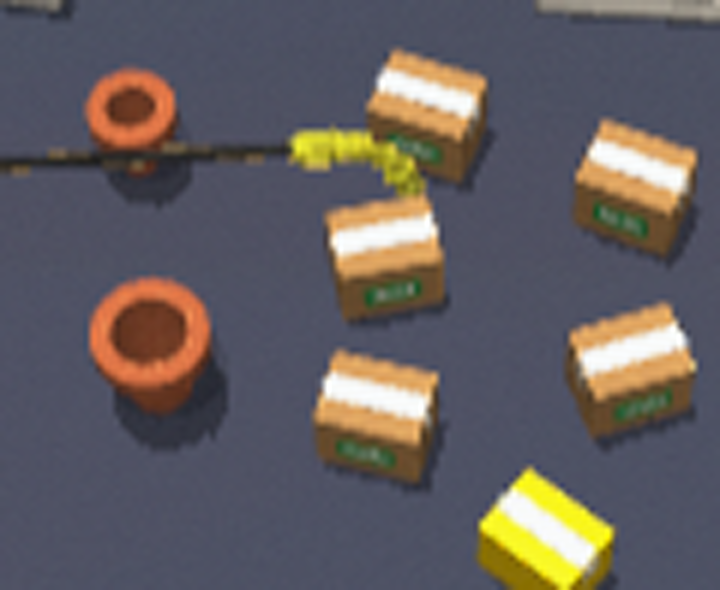

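The crop confirms five cartons in line with the depth fit, and the two pots are clear. The branch or cable with the yellow end hangs above carton C and the small pot, so I need its full extent and that of the black cable.

```bash
cat >> h.py <<'E'
def rel(x,y,z,yaw):
    "mm/deg shift from present pose to target with tool down"
    o=get_obs(); A=R.from_euler('xyz',o['tool_rot'],degrees=True); B=R.from_euler('xyz',[180,0,yaw],degrees=True)
    s=A.inv().apply((np.array([x,y,z])-o['tool_pos']))*1000; r=(A.inv()*B).as_rotvec(degrees=True)
    print('shift',s.round(1),'turn',r.round(1))
E
python3 - <<'E'
from h import *
z=np.load('pics/side0.npz'); p,d=z['p'],z['d']; W=cloud('side',d)
for u in list(range(0,290,16)):
    k=[(np.round(W[v,u],3).tolist(),v) for v in range(178,215) if W[v,u,2]>.15 and p[v,u].max()<110 and p[v,u].min()<70 and W[v,u,0]<.6]
    print(u,k[len(k)//2] if k else None)
print('cable')
for v in range(5,420,60):
    r=p[v,400:430].sum(-1); u=400+r.argmin(); print(u,v,np.round(W[v,u],3))
z=np.load('pics/scene0.npz'); p,d=z['p'],z['d']; W=cloud('scene',d)
m=(W[...,2]<.035)&(W[...,2]>-.01)&(p.min(-1)>140)&(W[...,0]>.25)&(W[...,0]<.7)&(W[...,1]>.2)&(W[...,1]<.43)
P=W[m]; r=cv2.minAreaRect(P[:,:2].astype(np.float32)*1000); print('tray',m.sum(),r, P.min(0),P.max(0))
print(nets.place_of('tray_floor','side'))
E
```

```text
0 ([-1.12, 0.495, 0.863], 200)
16 ([0.371, 0.715, 0.319], 199)
32 ([0.298, 0.67, 0.329], 203)
48 ([0.291, 0.631, 0.336], 199)
64 ([0.266, 0.588, 0.361], 191)
80 ([0.253, 0.551, 0.36], 191)
96 ([0.219, 0.518, 0.335], 203)
112 ([0.414, 0.474, 0.278], 194)
128 ([0.42, 0.43, 0.272], 193)
144 ([0.434, 0.384, 0.263], 192)
160 ([0.443, 0.336, 0.255], 191)
176 ([0.45, 0.288, 0.248], 190)
192 ([0.457, 0.238, 0.241], 189)
208 ([0.473, 0.185, 0.226], 189)
224 ([0.48, 0.132, 0.219], 188)
240 ([0.488, 0.077, 0.211], 187)
256 ([0.503, 0.018, 0.2], 186)
272 None
288 ([0.012, 0.084, 0.37], 193)
cable
423 5 [ 0.129 -0.328  0.768]
418 65 [ 0.134 -0.329  0.62 ]
414 125 [ 0.128 -0.328  0.461]
400 185 [ 0.729 -0.678  0.014]
411 245 [ 0.069 -0.31   0.124]
408 305 [ 0.058 -0.309 -0.074]
406 365 [ 0.069 -0.328 -0.315]
tray 1159 ((540.780517578125, 315.785400390625), (169.22702026367188, 236.22817993164062), 87.53719329833984) [ 0.41916505  0.22967607 -0.00572203] [0.65862099 0.40067903 0.02898232]
[{'point': [0.4835, 0.3194, 0.005], 'confidence': 0.72}]
```

```bash
cat >> h.py <<'E'
def rel(x,y,z,yaw,tilt=0):
    o=get_obs(); A=R.from_euler('xyz',o['tool_rot'],degrees=True)
    B=R.from_euler('xyz',[180,0,yaw],degrees=True)*R.from_euler('y',-tilt,degrees=True)
    s=A.inv().apply((np.array([x,y,z])-o['tool_pos']))*1000; r=(A.inv()*B).as_rotvec(degrees=True)
    print('shift',s.round(1),'turn',r.round(1), 'rows',np.ceil(np.linalg.norm(s)/41.7),np.ceil(np.linalg.norm(r)/7.16))
E
python3 -c "
from h import *
print(optics.camera_info('wrist'))"
python3 -m creep '[{"tz":-210},{"tz":-210},{"tz":-210},{"tz":-210},{"tz":-210}]'
python3 -c "
from h import *
print(get_obs()['tool_pos'],get_obs()['tool_rot'])
rel(.42,.06,.35,190,18)"
```

```text
{'fovy': 65.70646984690485, 'cx': 277.68563851360835, 'cy': 209.9253665200754, 'tool_from_camera': array([[ 4.69486997e-04, -9.57490681e-01, -2.88463820e-01,
         7.75542336e-02],
       [ 9.99999858e-01,  5.22474864e-04, -1.06695817e-04,
        -3.76412186e-04],
       [ 2.52875346e-04, -2.88463729e-01,  9.57490790e-01,
        -1.92045087e-01],
       [ 0.00000000e+00,  0.00000000e+00,  0.00000000e+00,
         1.00000000e+00]])}
[0.29259891 0.58047433 0.19211504] [1.79990560e+02 4.87621939e-03 1.53253240e+02]
shift [-348.  -407.4 -157.9] turn [ -5.8 -17.4 -36.4] rows 14.0 6.0validation failed for argument at $[0]...
```

```bash
python3 -m creep '[{"wx":0,"wy":0,"wz":0,"tx":0,"ty":0,"tz":-40,"gripper":1},{"wx":0,"wy":0,"wz":0,"tx":0,"ty":0,"tz":-80,"gripper":1},{"wx":0,"wy":0,"wz":0,"tx":0,"ty":0,"tz":-120,"gripper":1},{"wx":0,"wy":0,"wz":0,"tx":0,"ty":0,"tz":-160,"gripper":1},{"wx":0,"wy":0,"wz":0,"tx":0,"ty":0,"tz":-210,"gripper":1}]'; python3 -m creep '[{"tx":0,"ty":0,"tz":-10,"gripper":1}]'
```

```text
time_s: 1.17
tool_pos: [0.2923, 0.5799, 0.3957]
tool_rot: [180.0, 0.0, 153.3]
force: [1.1, 0.9, 0.2]
grip_width: 0.0869
grasp_force: 0.0validation failed for argument at $[0]...
```

```bash
python3 -m creep '[{"wx":-1,"wy":-3,"wz":-6,"tx":-24,"ty":-28,"tz":0,"gripper":1},{"wx":-2,"wy":-6,"wz":-12,"tx":-48,"ty":-56,"tz":0,"gripper":1},{"wx":-3,"wy":-9,"wz":-18,"tx":-72,"ty":-84,"tz":0,"gripper":1},{"wx":-4,"wy":-12,"wz":-24,"tx":-96,"ty":-112,"tz":0,"gripper":1},{"wx":-5,"wy":-15,"wz":-30,"tx":-122,"ty":-143,"tz":0,"gripper":1}]' 40
python3 -c "
from h import *
rel(.402,.040,.25,190,18);rel(.402,.040,.38,190,18)"
```

```text
time_s: 1.58
tool_pos: [0.337, 0.3973, 0.3936]
tool_rot: [179.1, 15.8, -176.3]
force: [0.2, -0.3, 1.1]
grip_width: 0.0871
grasp_force: 0.0
shift [  -1.1 -363.   143.9] turn [-0.9 -2.2 -6. ] rows 10.0 1.0
shift [ -36.4 -361.1   18.8] turn [-0.9 -2.2 -6. ] rows 9.0 1.0
```

```bash
python3 -m creep '[{"wx":-0.9,"wy":-2.2,"wz":-6,"tx":-4,"ty":-40,"tz":2,"gripper":1},{"wx":-0.9,"wy":-2.2,"wz":-6,"tx":-8,"ty":-80,"tz":4,"gripper":1},{"wx":-0.9,"wy":-2.2,"wz":-6,"tx":-12,"ty":-120,"tz":6,"gripper":1},{"wx":-0.9,"wy":-2.2,"wz":-6,"tx":-16,"ty":-160,"tz":8,"gripper":1},{"wx":-0.9,"wy":-2.2,"wz":-6,"tx":-20,"ty":-200,"tz":10,"gripper":1}]' >/dev/null
python3 -c "
from h import *
rel(.402,.040,.25,190,18)"
python3 -m creep '[{"wx":0,"wy":0,"wz":0,"tx":6,"ty":-40,"tz":5,"gripper":1},{"wx":0,"wy":0,"wz":0,"tx":9,"ty":-80,"tz":12,"gripper":1},{"wx":0,"wy":0,"wz":0,"tx":15,"ty":-120,"tz":18,"gripper":1},{"wx":0,"wy":0,"wz":0,"tx":15,"ty":-150,"tz":20,"gripper":1},{"wx":0,"wy":0,"wz":0,"tx":15,"ty":-150,"tz":40,"gripper":1}]'
python3 - <<'E'
from h import *
rel(.402,.040,.25,190,18)
o=get_obs(); snap('wrist','w1.png')
for q in('pot_medium_c',):
  for r in nets.place_of(q,'wrist')[:3]: print(q,np.round(r['point'],3),r['confidence'])
snap('scene')
for q in('pot_medium_c','pot_large_c','tray_floor'):
  for r in nets.place_of(q,'scene')[:2]: print(q,np.round(r['point'],3),r['confidence'])
E
```

```text
shift [  48.8 -242.6  127.8] turn [-0.8 -1.1 -0.1] rows 7.0 1.0
time_s: 2.42
tool_pos: [0.401, 0.229, 0.3455]
tool_rot: [-178.4, 14.7, -169.6]
force: [-1.2, 0.6, 0.4]
grip_width: 0.0872
grasp_force: 0.0
shift [  56.3 -183.7   89.2] turn [-1.5 -3.3  0.4] rows 6.0 1.0
pot_medium_c [0.461 0.047 0.035] 0.88
pot_medium_c [ 0.593 -0.228  0.03 ] 0.25
pot_medium_c [0.462 0.053 0.037] 0.8
pot_medium_c [ 0.435 -0.078  0.03 ] 0.52
pot_large_c [0.572 0.32  0.044] 0.53
pot_large_c [ 0.466 -0.223  0.025] 0.37
```

View pics/w1.png

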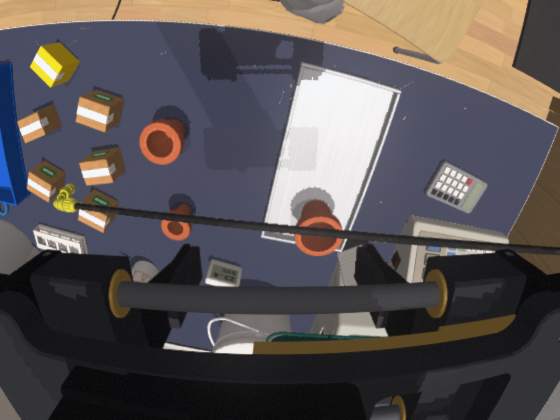

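The wrist view shows the tray corners at about (303,64), (398,92), (343,250) and (263,237), with the large pot in its far half at (318,230). The medium pot is at (160,142) and the small one at (177,222). The branch crosses above row 220, its tip at (65,200).

```bash
cat >> h.py <<'E'
def wray(uv,z,o=None):
    "wrist pixels -> world points on plane z"
    o=o or get_obs(); i=optics.camera_info('wrist'); T=np.array(i['tool_from_camera'])
    f=210/np.tan(np.radians(i['fovy'])/2); q=(np.array(uv,float)-[i['cx'],i['cy']]); r=np.hypot(*q.T); a=r/f
    dc=np.c_[q/np.maximum(r,1e-9)[:,None]*np.sin(a)[:,None],np.cos(a)]
    A=R.from_euler('xyz',o['tool_rot'],degrees=True); d=A.apply(dc@T[:3,:3].T); c=A.apply(T[:3,3])+o['tool_pos']
    return c+d*((z-c[2])/d[:,2])[:,None]
E
python3 - <<'E'
from h import *
o=get_obs(); print(o['qpos'].round(1))
C=wray([(303,64),(398,92),(343,250),(263,237)],.022); print(C.round(3),C.mean(0))
print(wray([(319,224),(161,143)],.085).round(3),wray([(161,143)],.072).round(3))
rel(.402,.040,.25,190,18)
E
```

```text
[-22.3 -17.2 -14.  103.    4.3  81.4  63.5]
[[0.323 0.239 0.022]
 [0.331 0.391 0.022]
 [0.641 0.384 0.022]
 [0.639 0.228 0.022]] [0.48365932 0.3102531  0.022     ]
[[0.551 0.309 0.085]
 [0.457 0.054 0.085]] [[0.462 0.049 0.072]]
shift [  55.3 -182.2   90.3] turn [-2.1 -3.2  0.2] rows 6.0 1.0
```

```bash
python3 -m creep '[{"wx":0,"wy":0,"wz":0,"tx":10,"ty":0,"tz":40,"gripper":1},{"wx":0,"wy":0,"wz":0,"tx":20,"ty":-10,"tz":80,"gripper":1},{"wx":0,"wy":0,"wz":0,"tx":30,"ty":-20,"tz":120,"gripper":1},{"wx":0,"wy":-2,"wz":0,"tx":40,"ty":-40,"tz":160,"gripper":1},{"wx":0,"wy":-3,"wz":0,"tx":55,"ty":-70,"tz":195,"gripper":1}]'
python3 - <<'E'
from h import *
o=get_obs(); print(o['qpos'].round(1))
rel(.445,.048,.12,190,18);rel(.45,.048,.12,190,10)
E
```

```text
time_s: 3.13
tool_pos: [0.4233, 0.168, 0.1474]
tool_rot: [-177.6, 17.2, -169.5]
force: [0.1, -0.3, -0.6]
grip_width: 0.0868
grasp_force: 0.0
[-21.2 -17.2  -9.5 126.2   6.5  55.7  66.5]
shift [   8.5 -120.7   31.2] turn [-2.3 -0.8  0.5] rows 3.0 1.0
shift [   3.8 -121.5   32.6] turn [-2.3  7.2  0.3] rows 4.0 2.0
```

```bash
python3 -m creep '[{"wx":-2,"wy":-0.8,"wz":0.5,"tx":3,"ty":-35,"tz":5,"gripper":1},{"wx":-2,"wy":-0.8,"wz":0.5,"tx":4,"ty":-70,"tz":10,"gripper":1},{"wx":-2,"wy":-0.8,"wz":0.5,"tx":6,"ty":-105,"tz":20,"gripper":1},{"wx":-2,"wy":-0.8,"wz":0.5,"tx":8,"ty":-121,"tz":31,"gripper":1},{"wx":-2,"wy":-0.8,"wz":0.5,"tx":8,"ty":-121,"tz":31,"gripper":1}]'
python3 - <<'E'
from h import *
o=get_obs(); print(o['qpos'].round(1))
rel(.463,.050,.058,190,18)
E
```

```text
time_s: 3.55
tool_pos: [0.4511, 0.0424, 0.1175]
tool_rot: [-179.8, 17.4, -170.7]
force: [-0.3, -0.3, -0.7]
grip_width: 0.0872
grasp_force: 0.0
[  2.2 -17.2  -9.3 129.8  -4.1  49.9  94.3]
shift [ 5.4  5.9 60.6] turn [-0.5 -0.6 -0.7] rows 2.0 1.0
```

```bash
python3 -m creep '[{"wx":-0.5,"wy":0,"wz":-0.7,"tx":5,"ty":6,"tz":25,"gripper":1},{"wx":-0.5,"wy":0,"wz":-0.7,"tx":5,"ty":6,"tz":45,"gripper":1},{"wx":-0.5,"wy":0,"wz":-0.7,"tx":5,"ty":6,"tz":61,"gripper":1},{"wx":-0.5,"wy":0,"wz":-0.7,"tx":5,"ty":6,"tz":61,"gripper":1}]'
python3 -c "
from h import *
rel(.463,.050,.058,190,18)
snap('scene');print(nets.place_of('pot_medium_c','scene')[:2])"
```

```text
time_s: 3.88
tool_pos: [0.4631, 0.0562, 0.057]
tool_rot: [179.9, 17.3, -169.5]
force: [-1.1, -0.3, -0.6]
grip_width: 0.0868
grasp_force: 0.0
shift [ 0.8 -6.  -1.4] turn [ 0.3 -0.7  0.5] rows 1.0 1.0
[{'point': [0.4689, -0.2236, 0.0258], 'confidence': 0.52}, {'point': [0.4626, 0.0526, 0.0358], 'confidence': 0.41}]
```

Close on the pot.

```bash
python3 -m creep '[{"wx":0,"wy":0,"wz":0,"tx":0,"ty":-4,"tz":0,"gripper":1},{"wx":0,"wy":0,"wz":0,"tx":0,"ty":-4,"tz":0,"gripper":-1},{"wx":0,"wy":0,"wz":0,"tx":0,"ty":-4,"tz":0,"gripper":-1},{"wx":0,"wy":0,"wz":0,"tx":0,"ty":-4,"tz":0,"gripper":-1},{"wx":0,"wy":0,"wz":0,"tx":0,"ty":-4,"tz":0,"gripper":-1}]' 40
python3 -m creep '[{"wx":0,"wy":0,"wz":0,"tx":0,"ty":0,"tz":0,"gripper":-1},{"wx":0,"wy":0,"wz":0,"tx":0,"ty":0,"tz":-10,"gripper":-1},{"wx":0,"wy":0,"wz":0,"tx":0,"ty":0,"tz":-25,"gripper":-1},{"wx":0,"wy":0,"wz":0,"tx":0,"ty":0,"tz":-50,"gripper":-1}]'
python3 -c "
from h import *
rel(.42,.2,.22,190,18);rel(.40,.2,.38,190,14)"
```

```text
time_s: 4.4
tool_pos: [0.4657, 0.0511, 0.06]
tool_rot: [179.9, 17.6, -169.6]
force: [-0.5, -0.2, 0.2]
grip_width: 0.0679
grasp_force: 0.0
time_s: 4.73
tool_pos: [0.4486, 0.0482, 0.1054]
tool_rot: [179.9, 17.3, -169.6]
force: [0.8, -0.2, -1.0]
grip_width: 0.042
grasp_force: 0.0
shift [ -33.4  154.7 -109.2] turn [ 0.3 -0.7  0.4] rows 5.0 1.0
shift [ -62.2  158.7 -267.9] turn [0.3 3.3 0.4] rows 8.0 1.0
```

```bash
python3 - <<'E'
from h import *
snap('wrist','w2.png')
print([(np.round(r['point'],3),r['confidence']) for r in nets.place_of('pot_medium_c','wrist')[:2]])
snap('scene');print([(np.round(r['point'],3),r['confidence']) for r in nets.place_of('pot_medium_c','scene')[:2]])
E
```

```text
[(array([0.464, 0.05 , 0.034]), 0.97)]
[(array([0.463, 0.051, 0.036]), 0.58), (array([ 0.467, -0.225,  0.027]), 0.52)]
```

View pics/w2.png

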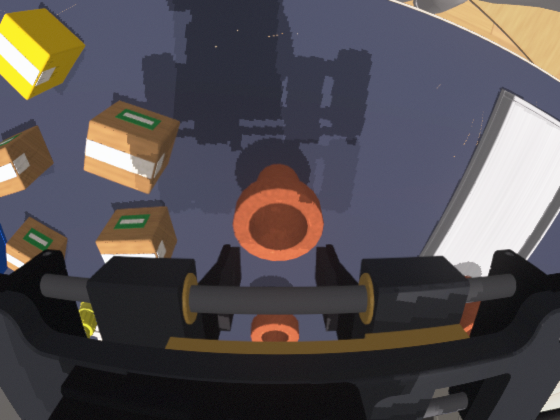

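The wrist view shows the medium pot upright and unmoved at (278,220), between and below the finger tips. The pads only met its top edge, so I'll grip deeper and wait for the force to build.

```bash
python3 -m creep '[{"wx":0,"wy":0,"wz":0,"tx":0,"ty":0,"tz":-15,"gripper":1},{"wx":0,"wy":0,"wz":0,"tx":0,"ty":0,"tz":-15,"gripper":1},{"wx":0,"wy":0,"wz":0,"tx":0,"ty":0,"tz":-15,"gripper":1},{"wx":0,"wy":0,"wz":0,"tx":0,"ty":0,"tz":-15,"gripper":1},{"wx":0,"wy":0,"wz":0,"tx":0,"ty":0,"tz":-15,"gripper":1}]' 40
python3 -m creep '[{"wx":0,"wy":0,"wz":0,"tx":0,"ty":0,"tz":0,"gripper":1},{"wx":0,"wy":0,"wz":0,"tx":0,"ty":0,"tz":0,"gripper":1},{"wx":0,"wy":0,"wz":0,"tx":0,"ty":0,"tz":0,"gripper":1},{"wx":0,"wy":0,"wz":0,"tx":0,"ty":0,"tz":0,"gripper":1},{"wx":0,"wy":0,"wz":0,"tx":0,"ty":0,"tz":0,"gripper":1}]' 40
python3 -c "
from h import *
rel(.464,.050,.047,190,18)"
```

```text
time_s: 5.35
tool_pos: [0.4501, 0.0477, 0.1181]
tool_rot: [179.9, 17.2, -169.6]
force: [1.2, 0.2, -0.5]
grip_width: 0.0507
grasp_force: 0.0
time_s: 5.77
tool_pos: [0.4507, 0.0478, 0.1192]
tool_rot: [179.9, 17.3, -169.6]
force: [0.3, 0.1, 0.6]
grip_width: 0.0828
grasp_force: 0.0
shift [ 8.6 -0.4 72.9] turn [ 0.3 -0.7  0.4] rows 2.0 1.0
```

```bash
python3 -m creep '[{"wx":0,"wy":0,"wz":0,"tx":9,"ty":0,"tz":25,"gripper":1},{"wx":0,"wy":0,"wz":0,"tx":9,"ty":0,"tz":50,"gripper":1},{"wx":0,"wy":0,"wz":0,"tx":9,"ty":0,"tz":72,"gripper":1},{"wx":0,"wy":0,"wz":0,"tx":9,"ty":0,"tz":73,"gripper":1}]' 40
python3 -m creep '[{"wx":0,"wy":0,"wz":0,"tx":0,"ty":0,"tz":0,"gripper":-1},{"wx":0,"wy":0,"wz":0,"tx":0,"ty":0,"tz":0,"gripper":-1},{"wx":0,"wy":0,"wz":0,"tx":0,"ty":0,"tz":0,"gripper":-1},{"wx":0,"wy":0,"wz":0,"tx":0,"ty":0,"tz":0,"gripper":-1},{"wx":0,"wy":0,"wz":0,"tx":0,"ty":0,"tz":0,"gripper":-1}]' 40
python3 -m creep '[{"wx":0,"wy":0,"wz":0,"tx":0,"ty":0,"tz":0,"gripper":-1},{"wx":0,"wy":0,"wz":0,"tx":0,"ty":0,"tz":0,"gripper":-1}]'
```

```text
time_s: 6.1
tool_pos: [0.461, 0.0502, 0.043]
tool_rot: [179.8, 17.0, -169.6]
force: [-1.3, -0.5, 0.2]
grip_width: 0.0869
grasp_force: 0.0
time_s: 6.52
tool_pos: [0.4644, 0.0503, 0.0482]
tool_rot: [179.9, 17.5, -169.6]
force: [0.0, -0.5, 0.3]
grip_width: 0.0614
grasp_force: 0.0
time_s: 6.68
tool_pos: [0.4639, 0.0503, 0.0474]
tool_rot: [179.9, 17.4, -169.6]
force: [0.5, -0.0, -0.2]
grip_width: 0.0482
grasp_force: 0.0
```

```bash
python3 - <<'E'
from h import *
i=optics.camera_info('wrist'); T=np.linalg.inv(np.array(i['tool_from_camera'])); f=210/np.tan(np.radians(i['fovy'])/2)
for X in([0,0,0],[0,.024,0],[0,.024,-.019],[0,-.024,0]):
    c=(T@np.r_[X,1])[:3]; a=np.arctan2(np.hypot(*c[:2]),c[2]); q=c[:2]/max(np.hypot(*c[:2]),1e-9)*a*f+[i['cx'],i['cy']]; print(X,q.round())
snap('wrist','w3.png')
E
```

```text
[0, 0, 0] [280. 241.]
[0, 0.024, 0] [317. 241.]
[0, 0.024, -0.019] [321. 253.]
[0, -0.024, 0] [242. 241.]
```

View pics/w3.png

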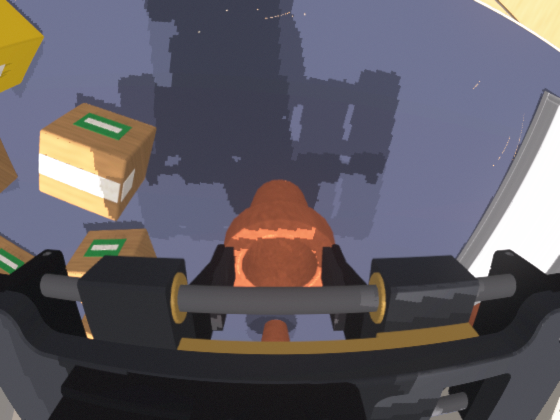

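```bash
python3 - <<'E'
from h import *
print(wray([(280,262),(280,235),(280,288),(280,182)],.072).round(3), wray([(280,182)],.0).round(3))
o=get_obs();print(o['grip_width'],o['grasp_force'],o['tool_pos'])
p,d=snap('side'); W=cloud('side',d)
print([(np.round(r['point'],3),r['confidence']) for r in nets.place_of('pot_medium_c','wrist')[:2]])
print([(np.round(r['point'],3),r['confidence']) for r in nets.place_of('pot_medium_c','side')[:2]])
cv2.imwrite('pics/s1.png',cv2.resize(p[170:290,190:350],None,fx=5,fy=5,interpolation=cv2.INTER_CUBIC)[:,:,::-1])
o=get_obs();print(o['grip_width'],o['grasp_force'],o['tool_pos'])
E
```

```text
[[0.459 0.049 0.072]
 [0.44  0.046 0.072]
 [0.481 0.053 0.072]
 [0.408 0.04  0.072]] [[0.448 0.048 0.   ]]
0.04411034529997682 0.0 [0.46378676 0.05031899 0.04722882]
[(array([0.462, 0.048, 0.033]), 0.95)]
[(array([0.465, 0.049, 0.038]), 0.89), (array([ 0.635, -0.101,  0.027]), 0.5)]
0.032224829825183036 0.0 [0.46360689 0.05032209 0.04691295]
```

View pics/s1.png

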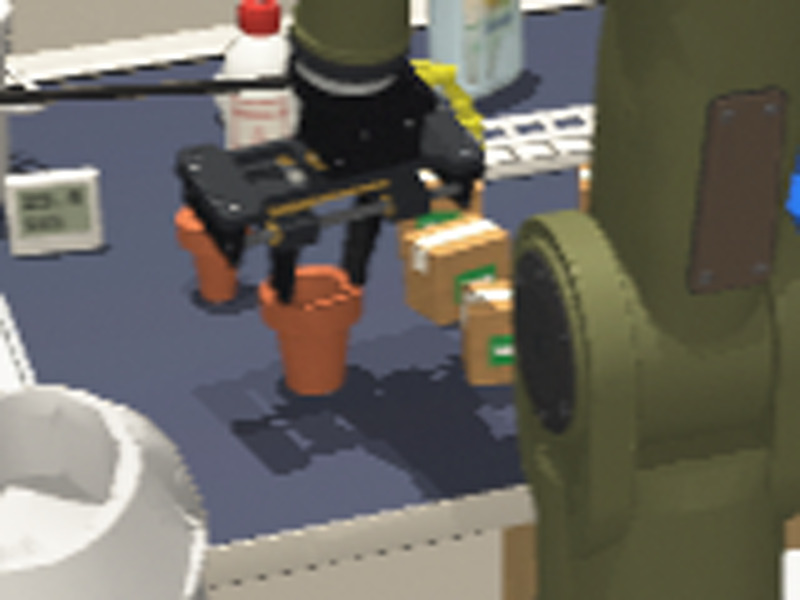

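```bash
python3 - <<'E'
from h import *
p,d=snap('side'); W=cloud('side',d); o=get_obs(); print(o['grip_width'],o['grasp_force'],o['force'].round(1))
A=R.from_euler('xyz',o['tool_rot'],degrees=True)
m=(p.max(-1)<70)&(np.linalg.norm(W-o['tool_pos'],axis=-1)<.09)
L=A.inv().apply(W[m]-o['tool_pos'])*1000; v,u=np.nonzero(m)
for s in(1,-1):
    k=(L[:,1]*s>3)&(L[:,2]>-60); idx=np.where(k)[0]; idx=idx[np.argsort(-L[idx,2])][:8]
    for j in idx: print(u[j],v[j],L[j].round(),W[m][j].round(3))
m=(p[...,0]>p[...,2]*1.6)&(np.linalg.norm(W-[.463,.05,.036],axis=-1)<.06)
P=W[m]; print('pot',m.sum(),P.min(0).round(3),P.max(0).round(3)); T=P[P[:,2]>.066]; print(cv2.minEnclosingCircle((T[:,:2]*1000).astype(np.float32)))
E
```

```text
0.02845469826209809 0.0 [-1.1 -0.5 -0.3]
246 246 [ 2. 20. 47.] [0.471 0.072 0.001]
246 247 [ 7. 23. 47.] [0.467 0.074 0.   ]
248 248 [15. 19. 46.] [ 0.46   0.069 -0.001]
246 248 [15. 27. 43.] [0.457 0.077 0.001]
248 249 [22. 23. 43.] [ 0.452  0.071 -0.001]
247 251 [29. 30. 43.] [ 0.443  0.077 -0.003]
247 248 [16. 24. 43.] [0.457 0.073 0.001]
250 250 [30. 19. 42.] [ 0.445  0.067 -0.002]
259 244 [  7. -28.  50.] [ 0.477  0.025 -0.003]
259 245 [ 13. -25.  49.] [ 0.471  0.027 -0.003]
260 243 [  8. -31.  46.] [0.475 0.021 0.001]
262 244 [ 15. -35.  45.] [ 0.469  0.016 -0.001]
262 246 [ 24. -30.  45.] [ 0.46   0.02  -0.003]
260 246 [ 22. -23.  45.] [ 0.461  0.026 -0.003]
263 246 [ 26. -32.  44.] [ 0.458  0.017 -0.003]
261 243 [ 11. -32.  44.] [0.472 0.019 0.002]
pot 350 [0.421 0.023 0.001] [0.498 0.089 0.086]
((459.5281677246094, 51.617645263671875), 40.48580551147461)
```

```bash
python3 - <<'E'
from h import *
p,d=snap('side'); W=cloud('side',d); o=get_obs(); print(o['grip_width'],o['grasp_force'],o['tool_pos'])
A=R.from_euler('xyz',o['tool_rot'],degrees=True)
m=(p.max(-1)<70)&(np.linalg.norm(W-o['tool_pos'],axis=-1)<.11)&(W[...,2]>.03)
L=A.inv().apply(W[m]-o['tool_pos'])*1000; v,u=np.nonzero(m)
for s in(1,-1):
    k=(L[:,1]*s>3); idx=np.where(k)[0]; idx=idx[np.argsort(-L[idx,2])][:25:3]
    for j in idx: print(u[j],v[j],L[j].round(),W[m][j].round(3))
cv2.imwrite('pics/s2.png',cv2.resize(p[190:260,225:310],None,fx=8,fy=8,interpolation=cv2.INTER_CUBIC)[:,:,::-1])
E
```

```text
0.024194681354939466 0.0 [0.46361029 0.05034419 0.04687798]
248 229 [  6.  22. -33.] [0.444 0.07  0.077]
248 228 [  5.  23. -37.] [0.444 0.07  0.081]
249 229 [ 15.  24. -41.] [0.434 0.069 0.082]
249 227 [  9.  22. -45.] [0.438 0.068 0.087]
248 226 [  5.  24. -46.] [0.441 0.07  0.09 ]
250 225 [  6.  17. -49.] [0.441 0.063 0.092]
249 226 [ 10.  23. -50.] [0.435 0.068 0.092]
250 224 [  5.  17. -53.] [0.44  0.063 0.096]
247 223 [  2.  27. -58.] [0.439 0.073 0.102]
259 227 [  4. -20. -27.] [0.456 0.028 0.072]
257 225 [  2. -13. -37.] [0.454 0.036 0.081]
258 226 [ 12. -11. -41.] [0.443 0.035 0.082]
256 222 [ -7. -13. -43.] [0.46  0.037 0.09 ]
260 224 [  9. -19. -45.] [0.445 0.027 0.087]
257 222 [ -0. -12. -48.] [0.452 0.035 0.093]
258 222 [  3. -14. -50.] [0.449 0.033 0.094]
259 222 [  6. -16. -52.] [0.445 0.031 0.095]
261 221 [  8. -22. -57.] [0.443 0.024 0.098]
```

View pics/s2.png

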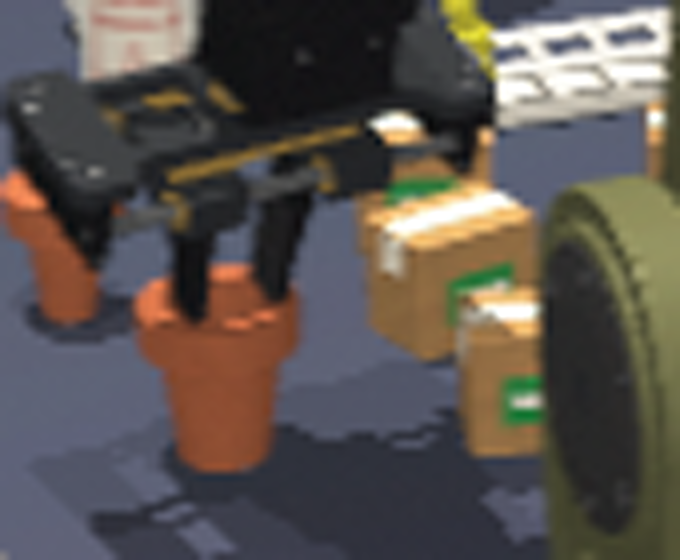

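```bash
for i in 1 2; do python3 -m creep '[{"wx":0,"wy":0,"wz":0,"tx":0,"ty":0,"tz":0,"gripper":1},{"wx":0,"wy":0,"wz":0,"tx":0,"ty":0,"tz":0,"gripper":1},{"wx":0,"wy":0,"wz":0,"tx":0,"ty":0,"tz":0,"gripper":1},{"wx":0,"wy":0,"wz":0,"tx":0,"ty":0,"tz":0,"gripper":1},{"wx":0,"wy":0,"wz":0,"tx":0,"ty":0,"tz":0,"gripper":1}]' 10; done
python3 - <<'E'
from h import *
p,d=snap('side'); print(get_obs()['grip_width'])
print([(np.round(r['point'],3),r['confidence']) for r in nets.place_of('pot_medium_c','side')[:2]])
cv2.imwrite('pics/s3.png',cv2.resize(p[190:260,225:310],None,fx=8,fy=8,interpolation=cv2.INTER_CUBIC)[:,:,::-1])
E
```

```text
time_s: 7.4
tool_pos: [0.4636, 0.0503, 0.0469]
tool_rot: [179.9, 17.3, -169.6]
force: [0.2, 0.2, -0.6]
grip_width: 0.0497
grasp_force: 0.0
time_s: 7.82
tool_pos: [0.4637, 0.0503, 0.0469]
tool_rot: [179.9, 17.3, -169.6]
force: [-0.2, -0.1, 0.6]
grip_width: 0.0818
grasp_force: 0.0
0.08407596643263975
[(array([0.462, 0.049, 0.039]), 0.63)]
```

View pics/s3.png

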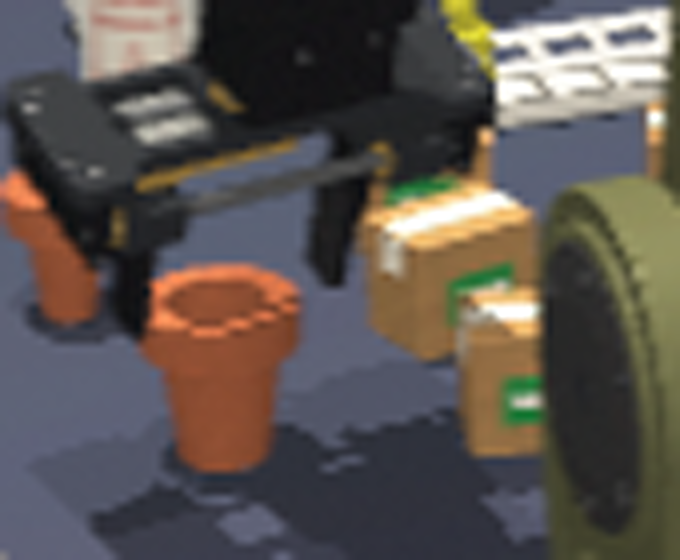

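```bash
python3 - <<'E'
from h import *
p,d=snap('side'); W=cloud('side',d); o=get_obs(); print(o['grip_width'])
A=R.from_euler('xyz',o['tool_rot'],degrees=True); L=A.inv().apply((W-o['tool_pos']).reshape(-1,3)).reshape(W.shape)*1000
for u,vs in((266,range(216,230)),(241,range(220,236))):
    for v in vs: print(u,v,p[v,u],L[v,u].round(),W[v,u].round(3))
E
```

```text
0.08588168860022782
266 216 [27 28 29] [  9. -38. -74.] [0.44  0.007 0.115]
266 217 [29 28 29] [  9. -39. -70.] [0.442 0.007 0.111]
266 218 [31 31 32] [  6. -41. -62.] [0.447 0.005 0.104]
266 219 [33 34 32] [  6. -42. -57.] [0.449 0.005 0.1  ]
266 220 [32 31 32] [  8. -41. -55.] [0.448 0.005 0.097]
266 221 [31 30 32] [ 11. -40. -53.] [0.445 0.006 0.094]
266 222 [30 29 31] [ 10. -41. -48.] [0.448 0.006 0.089]
266 223 [31 29 31] [ 12. -40. -45.] [0.447 0.006 0.086]
266 224 [31 30 31] [ 10. -42. -39.] [0.451 0.005 0.081]
266 225 [47 48 54] [  9. -43. -33.] [0.454 0.004 0.076]
266 226 [ 94  97 118] [-100. -117.   84.] [ 0.603 -0.042 -0.003]
266 227 [ 94  97 118] [ -89. -110.   77.] [ 0.59  -0.038 -0.001]
266 228 [ 94  96 118] [ -78. -103.   70.] [ 0.576 -0.033  0.003]
266 229 [ 94  97 118] [ -74. -101.   71.] [ 0.572 -0.032  0.   ]
241 220 [35 36 39] [  37.   71. -112.] [0.383 0.107 0.143]
241 221 [32 33 36] [  33.   68. -104.] [0.39  0.106 0.136]
241 222 [20 19 22] [ 10.  54. -77.] [0.422 0.098 0.118]
241 223 [20 19 21] [ 10.  54. -73.] [0.423 0.098 0.113]
241 224 [19 19 19] [  9.  53. -67.] [0.426 0.097 0.109]
241 225 [19 19 21] [  9.  53. -63.] [0.427 0.097 0.105]
241 226 [18 17 18] [ 16.  56. -65.] [0.42  0.099 0.105]
241 227 [20 19 22] [ 12.  53. -57.] [0.426 0.098 0.098]
241 228 [21 20 23] [  4.  48. -45.] [0.438 0.095 0.088]
241 229 [19 18 21] [  6.  49. -42.] [0.437 0.095 0.085]
241 230 [18 18 20] [  8.  50. -40.] [0.435 0.096 0.082]
241 231 [21 20 24] [ 13.  52. -40.] [0.431 0.097 0.081]
241 232 [60 54 61] [  9.  50. -32.] [0.437 0.096 0.075]
241 233 [ 95  98 118] [-95. -12.  80.] [ 0.579  0.06  -0.001]
241 234 [ 94  98 118] [-84.  -5.  73.] [0.564 0.063 0.002]
241 235 [ 94 100 119] [-83.  -6.  77.] [ 0.565  0.063 -0.002]
```

```bash
python3 -m creep '[{"wx":0,"wy":0,"wz":0,"tx":3,"ty":0,"tz":12,"gripper":1},{"wx":0,"wy":0,"wz":0,"tx":7,"ty":0,"tz":24,"gripper":1},{"wx":0,"wy":0,"wz":0,"tx":7,"ty":0,"tz":24,"gripper":1},{"wx":0,"wy":0,"wz":0,"tx":7,"ty":0,"tz":24,"gripper":-1},{"wx":0,"wy":0,"wz":0,"tx":7,"ty":0,"tz":24,"gripper":-1}]' 30
python3 -m creep '[{"wx":0,"wy":0,"wz":0,"tx":0,"ty":0,"tz":0,"gripper":-1},{"wx":0,"wy":0,"wz":0,"tx":0,"ty":0,"tz":0,"gripper":-1},{"wx":0,"wy":0,"wz":0,"tx":0,"ty":0,"tz":0,"gripper":-1},{"wx":0,"wy":0,"wz":0,"tx":0,"ty":0,"tz":0,"gripper":-1},{"wx":0,"wy":0,"wz":0,"tx":0,"ty":0,"tz":0,"gripper":-1}]' 30
python3 -c "
from h import *
print(env.grip_depth,get_obs()['qpos'].round(1))"
```

```text
time_s: 8.38
tool_pos: [0.4644, 0.0505, 0.0224]
tool_rot: [179.9, 17.4, -169.6]
force: [0.6, 0.5, -0.4]
grip_width: 0.0798
grasp_force: 0.0
time_s: 8.8
tool_pos: [0.4649, 0.0507, 0.0227]
tool_rot: [179.9, 17.4, -169.6]
force: [-0.1, 1.3, 3.9]
grip_width: 0.0683
grasp_force: 30.0
0.0187 [  2.   -7.2 -10.5 134.3  -3.4  35.4  94.4]
```

```bash
python3 -m creep '[{"wx":0,"wy":0,"wz":0,"tx":0,"ty":0,"tz":-15,"gripper":-1},{"wx":0,"wy":0,"wz":0,"tx":0,"ty":0,"tz":-35,"gripper":-1},{"wx":0,"wy":0,"wz":0,"tx":0,"ty":0,"tz":-60,"gripper":-1},{"wx":0,"wy":0,"wz":0,"tx":0,"ty":0,"tz":-85,"gripper":-1},{"wx":0,"wy":0,"wz":0,"tx":0,"ty":0,"tz":-85,"gripper":-1}]' 40
python3 -c "
from h import *
rel(.415,.17,.16,190,17.4);rel(.40,.23,.35,190,15)"
```

```text
time_s: 9.22
tool_pos: [0.4432, 0.0457, 0.1031]
tool_rot: [179.8, 17.2, -169.6]
force: [1.0, 0.4, -1.3]
grip_width: 0.068
grasp_force: 41.6
shift [-11.8 127.5 -55.6] turn [ 0.3 -0.2  0.4] rows 4.0 1.0
shift [ -64.3  189.7 -238. ] turn [0.3 2.2 0.4] rows 8.0 1.0
```

```bash
python3 -m creep '[{"wx":0,"wy":0,"wz":0,"tx":-2,"ty":32,"tz":-14,"gripper":-1},{"wx":0,"wy":0,"wz":0,"tx":-5,"ty":64,"tz":-28,"gripper":-1},{"wx":0,"wy":0,"wz":0,"tx":-8,"ty":96,"tz":-42,"gripper":-1},{"wx":0,"wy":0,"wz":0,"tx":-12,"ty":127,"tz":-56,"gripper":-1},{"wx":0,"wy":0,"wz":0,"tx":-20,"ty":150,"tz":-85,"gripper":-1}]' 40
python3 -c "
from h import *
rel(.40,.23,.36,190,15)"
python3 -m creep '[{"wx":0,"wy":0,"wz":0,"tx":-9,"ty":15,"tz":-36,"gripper":-1},{"wx":0,"wy":1,"wz":0,"tx":-18,"ty":30,"tz":-72,"gripper":-1},{"wx":0,"wy":2,"wz":0,"tx":-27,"ty":40,"tz":-108,"gripper":-1},{"wx":0,"wy":2,"wz":0,"tx":-36,"ty":45,"tz":-144,"gripper":-1},{"wx":0,"wy":2,"wz":0,"tx":-42,"ty":45,"tz":-165,"gripper":-1}]' 40
python3 -c "
from h import *
rel(.573,.318,.36,190,15); print(get_obs()['qpos'].round(1))"
```

```text
time_s: 9.63
tool_pos: [0.4172, 0.1996, 0.1815]
tool_rot: [-179.7, 16.1, -169.5]
force: [0.4, -0.2, -2.5]
grip_width: 0.0677
grasp_force: 41.6
shift [ -38.6   32.3 -174.8] turn [-0.1  1.1  0.5] rows 5.0 1.0
time_s: 10.05
tool_pos: [0.4063, 0.2444, 0.3584]
tool_rot: [-180.0, 14.7, -169.4]
force: [0.3, 0.4, -1.4]
grip_width: 0.0682
grasp_force: 41.6
shift [-172.    41.8   43.4] turn [ 0.1 -0.3  0.5] rows 5.0 1.0
[-27.1 -16.1 -10.1 100.8   3.8  81.9  63.4]
```

```bash
python3 -m creep '[{"wx":0,"wy":0,"wz":0,"tx":-38,"ty":8,"tz":9,"gripper":-1},{"wx":0,"wy":0,"wz":0,"tx":-76,"ty":16,"tz":18,"gripper":-1},{"wx":0,"wy":0,"wz":0,"tx":-114,"ty":26,"tz":28,"gripper":-1},{"wx":0,"wy":0,"wz":0,"tx":-150,"ty":36,"tz":36,"gripper":-1},{"wx":0,"wy":0,"wz":0,"tx":-172,"ty":42,"tz":43,"gripper":-1}]' 40
python3 - <<'E'
from h import *
for c in('wrist','side','scene'):
    p,d=snap(c,'x_'+c+'.png')
    print(c,[(np.round(r['point'],3),r['confidence']) for r in nets.place_of('pot_large_c',c)[:2]])
    if c=='side':
        W=cloud(c,d); m=(p[...,0]>p[...,2]*1.6)&(W[...,2]>.077)&(W[...,2]<.1)&(abs(W[...,0]-.573)<.08)&(abs(W[...,1]-.318)<.07); P=W[m]
        print(m.sum(),P.min(0).round(3),P.max(0).round(3),cv2.minEnclosingCircle((P[:,:2]*1000).astype(np.float32)))
        m=(p[...,0]>p[...,2]*1.6)&(W[...,2]>.25)&(np.linalg.norm(W-get_obs()['tool_pos'],axis=-1)<.09);P=W[m]; print('held',m.sum(),P.min(0).round(3),P.max(0).round(3))
print(get_obs()['tool_pos'])
rel(.573,.318,.20,190,15)
E
```

```text
time_s: 10.47
tool_pos: [0.5759, 0.3162, 0.3538]
tool_rot: [-179.8, 14.4, -169.6]
force: [-0.2, -0.6, -1.8]
grip_width: 0.068
grasp_force: 41.6
wrist [(array([0.572, 0.322, 0.044]), 0.94)]
side [(array([0.579, 0.32 , 0.046]), 0.75)]
189 [0.525 0.283 0.077] [0.616 0.36  0.091] ((571.3560791015625, 319.27862548828125), 46.3438720703125)
held 420 [0.533 0.281 0.33 ] [0.613 0.362 0.424]
scene []
[0.57221857 0.31537925 0.35601943]
shift [ 37.8   2.8 151.4] turn [-0.  -0.5  0.4] rows 4.0 1.0
```

```bash
python3 -c "
from h import *
rel(.572,.317,.14,190,17.4)"
python3 -m creep '[{"wx":0,"wy":-1.5,"wz":0,"tx":12,"ty":1,"tz":40,"gripper":-1},{"wx":0,"wy":-3,"wz":0,"tx":24,"ty":2,"tz":80,"gripper":-1},{"wx":0,"wy":-3,"wz":0,"tx":36,"ty":3,"tz":120,"gripper":-1},{"wx":0,"wy":-3,"wz":0,"tx":46,"ty":4,"tz":160,"gripper":-1},{"wx":0,"wy":-3,"wz":0,"tx":54,"ty":4,"tz":207,"gripper":-1}]' 40
cat >> h.py <<'E'
def redfit(c,x,y,z0,z1,r):
    p,d=snap(c); W=cloud(c,d); m=(p[...,0]>p[...,2]*1.6)&(W[...,2]>z0)&(W[...,2]<z1)&(np.hypot(W[...,0]-x,W[...,1]-y)<r); P=W[m]
    if len(P)<5: return len(P)
    q=np.percentile(P[:,:2],[3,97],axis=0); return len(P),q.mean(0).round(4),(q[1]-q[0]).round(3),P[:,2].max().round(3)
E
python3 - <<'E'
from h import *
print(get_obs()['tool_pos'],get_obs()['tool_rot'])
print('large',redfit('side',.573,.32,.066,.084,.06)); print('held foot',redfit('side',.573,.32,.105,.135,.06),redfit('side',.573,.32,.15,.2,.06))
print('large',redfit('scene',.573,.32,.066,.084,.06)); print('held',redfit('scene',.573,.32,.16,.2,.06))
rel(.572,.317,.1,190,17.4)
E
```

```text
shift [ 53.9   2.1 209.2] turn [-0.  -2.9  0.4] rows 6.0 1.0
time_s: 11.18
tool_pos: [0.57, 0.3191, 0.1484]
tool_rot: [-179.9, 17.6, -169.5]
force: [0.3, 0.7, -2.0]
grip_width: 0.068
grasp_force: 41.6
[0.56995206 0.31907309 0.14836065] [-179.92787488   17.63961999 -169.50557205]
large (190, array([0.5692, 0.3223]), array([0.077, 0.065]), np.float64(0.084))
held foot (55, array([0.5481, 0.3166]), array([0.023, 0.036]), np.float64(0.135)) (289, array([0.5601, 0.314 ]), array([0.063, 0.056]), np.float64(0.197))
large 0
held 0
shift [17.2 -2.7 49.1] turn [0.1 0.4 0.4] rows 2.0 1.0
```

```bash
python3 - <<'E'
from h import *
for c in('side','wrist','scene'):
    p,d=snap(c,'y_'+c+'.png')
    for q in('pot_medium_c','pot_large_c'):
        print(c,q,[(np.round(r['point'],3),round(r['confidence'],2)) for r in nets.place_of(q,c)[:3]])
    if c=='side': cv2.imwrite('pics/s4.png',cv2.resize(p[170:260,130:240],None,fx=6,fy=6,interpolation=cv2.INTER_CUBIC)[:,:,::-1])
E
```

```text
side pot_medium_c [(array([0.571, 0.314, 0.171]), 0.72)]
side pot_large_c [(array([0.576, 0.319, 0.044]), 0.64)]
wrist pot_medium_c []
wrist pot_large_c [(array([0.571, 0.317, 0.046]), 0.71)]
scene pot_medium_c []
scene pot_large_c []
```

View pics/s4.png

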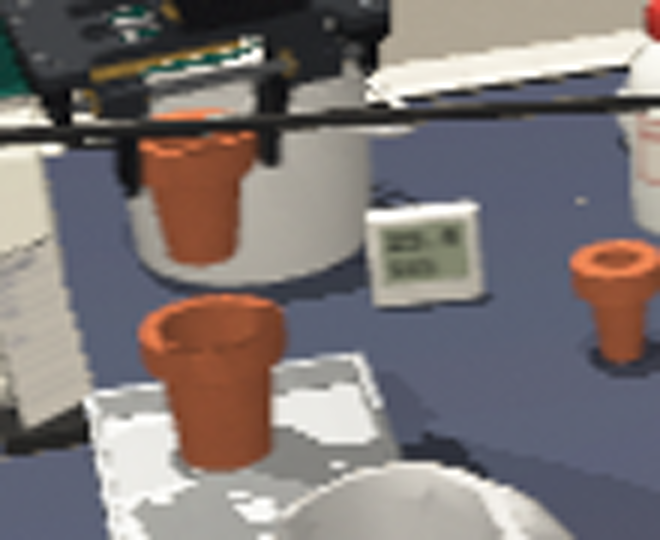

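The side crop shows the medium pot held upright at (200,190), just left of the large pot's axis at (213,330). It needs a shift of about 4 mm in x and y. Then I lower it, watching the force.

```bash
python3 -c "
from h import *
rel(.574,.322,.09,190,17.4)"
python3 -m creep '[{"wx":0,"wy":0,"wz":0,"tx":-4,"ty":3,"tz":1,"gripper":-1},{"wx":0,"wy":0,"wz":0,"tx":3,"ty":3,"tz":20,"gripper":-1},{"wx":0,"wy":0,"wz":0,"tx":9,"ty":3,"tz":40,"gripper":-1},{"wx":0,"wy":0,"wz":0,"tx":13,"ty":3,"tz":57,"gripper":-1},{"wx":0,"wy":0,"wz":0,"tx":13,"ty":3,"tz":57,"gripper":-1}]' 40
python3 -c "
from h import *
rel(.574,.322,.062,190,17.4)"
```

```text
shift [15.3  2.5 57.2] turn [0.  0.2 0.4] rows 2.0 1.0
time_s: 12.3
tool_pos: [0.5733, 0.321, 0.0854]
tool_rot: [-179.7, 17.1, -169.5]
force: [-1.3, -0.2, -2.9]
grip_width: 0.0678
grasp_force: 41.6
shift [ 6.1  1.  22.6] turn [-0.2 -0.3  0.5] rows 1.0 1.0
```

```bash
python3 -m creep '[{"wx":0,"wy":0,"wz":0,"tx":2,"ty":1,"tz":7,"gripper":-1},{"wx":0,"wy":0,"wz":0,"tx":4,"ty":1,"tz":14,"gripper":-1},{"wx":0,"wy":0,"wz":0,"tx":6,"ty":1,"tz":21,"gripper":-1},{"wx":0,"wy":0,"wz":0,"tx":6,"ty":1,"tz":21,"gripper":-1}]' 30
python3 - <<'E'
from h import *
p,d=snap('side'); print([(np.round(r['point'],3),round(r['confidence'],2)) for q in('pot_medium_c','pot_large_c') for r in nets.place_of(q,'side')[:2]])
W=cloud('side',d); print('rims',redfit('side',.573,.32,.088,.15,.06))
E
```

```text
time_s: 12.63
tool_pos: [0.5756, 0.3234, 0.0672]
tool_rot: [-179.8, 17.4, -169.6]
force: [-0.1, -0.5, -2.1]
grip_width: 0.0683
grasp_force: 31.8
[(array([ 0.537, -0.078,  0.028]), 0.49), (array([0.577, 0.322, 0.046]), 0.94)]
rims (266, array([0.5696, 0.3216]), array([0.064, 0.061]), np.float64(0.131))
```

```bash
python3 -m creep '[{"wx":0,"wy":0,"wz":0,"tx":1,"ty":0,"tz":2,"gripper":-1},{"wx":0,"wy":0,"wz":0,"tx":1,"ty":0,"tz":4,"gripper":-1},{"wx":0,"wy":0,"wz":0,"tx":1,"ty":0,"tz":5,"gripper":-1}]' 20
python3 -m creep '[{"wx":0,"wy":0,"wz":0,"tx":0,"ty":0,"tz":0,"gripper":1},{"wx":0,"wy":0,"wz":0,"tx":0,"ty":0,"tz":0,"gripper":1},{"wx":0,"wy":0,"wz":0,"tx":0,"ty":0,"tz":0,"gripper":1},{"wx":0,"wy":0,"wz":0,"tx":0,"ty":0,"tz":0,"gripper":1}]' 20
python3 -m creep '[{"wx":0,"wy":0,"wz":0,"tx":-10,"ty":0,"tz":-30,"gripper":1},{"wx":0,"wy":0,"wz":0,"tx":-20,"ty":0,"tz":-65,"gripper":1},{"wx":0,"wy":0,"wz":0,"tx":-30,"ty":0,"tz":-100,"gripper":1},{"wx":0,"wy":0,"wz":0,"tx":-30,"ty":0,"tz":-100,"gripper":1}]' 
python3 - <<'E'
from h import *
print('rims',redfit('side',.573,.32,.088,.15,.06))
for c in('wrist','side','scene'):
    p,d=snap(c)
    print(c,[(np.round(r['point'],3),round(r['confidence'],2)) for q in('pot_medium_c','pot_large_c','pot_small_c') for r in nets.place_of(q,c)[:2]])
rel(.617,.2,.2,180,0); print(get_obs()['qpos'].round(1))
E
```

```text
time_s: 13.08
tool_pos: [0.5768, 0.3238, 0.0633]
tool_rot: [-179.9, 17.5, -169.6]
force: [-0.2, -0.5, -2.4]
grip_width: 0.0688
grasp_force: 20.0
time_s: 13.42
tool_pos: [0.5773, 0.3241, 0.064]
tool_rot: [-179.9, 17.6, -169.6]
force: [-1.0, -0.5, -0.5]
grip_width: 0.0845
grasp_force: 0.0
time_s: 13.75
tool_pos: [0.5798, 0.327, 0.1782]
tool_rot: [179.8, 18.3, -169.6]
force: [1.0, 1.1, 0.8]
grip_width: 0.0867
grasp_force: 0.0
rims (249, array([0.5697, 0.3253]), array([0.067, 0.062]), np.float64(0.111))
wrist [(array([0.573, 0.324, 0.069]), 0.63), (array([0.624, 0.078, 0.033]), 0.59)]
side [(array([ 0.739,  0.169, -0.002]), 0.65), (array([0.572, 0.323, 0.07 ]), 0.6), (array([0.575, 0.323, 0.045]), 0.89), (array([0.62 , 0.077, 0.032]), 0.68)]
scene [(array([0.617, 0.077, 0.036]), 0.64), (array([0.62 , 0.077, 0.036]), 0.72)]
shift [ -27.7 -129.3  -25.2] turn [ 1.5 17.4 10.3] rows 4.0 3.0
[-27.4   8.   -9.7 100.9  11.   56.1  58.6]
```

```bash
python3 -m creep '[{"wx":0.4,"wy":5,"wz":3,"tx":-7,"ty":-32,"tz":-6,"gripper":1},{"wx":0.8,"wy":10,"wz":6,"tx":-14,"ty":-64,"tz":-12,"gripper":1},{"wx":1.2,"wy":15,"wz":9,"tx":-21,"ty":-96,"tz":-18,"gripper":1},{"wx":1.5,"wy":17.4,"wz":10.3,"tx":-28,"ty":-129,"tz":-25,"gripper":1},{"wx":1.5,"wy":17.4,"wz":10.3,"tx":-28,"ty":-129,"tz":-25,"gripper":1}]' >/dev/null
python3 -c "
from h import *
rel(.619,.077,.10,180,0)"
```

```text
shift [   3.6 -111.9  102.1] turn [-0.4  0.3 -0.8] rows 4.0 1.0
```

```bash
python3 -m creep '[{"wx":0,"wy":0,"wz":-0.8,"tx":4,"ty":-38,"tz":20,"gripper":1},{"wx":0,"wy":0,"wz":-0.8,"tx":4,"ty":-76,"tz":45,"gripper":1},{"wx":0,"wy":0,"wz":-0.8,"tx":4,"ty":-112,"tz":75,"gripper":1},{"wx":0,"wy":0,"wz":-0.8,"tx":4,"ty":-112,"tz":102,"gripper":1},{"wx":0,"wy":0,"wz":-0.8,"tx":4,"ty":-112,"tz":102,"gripper":1}]'
python3 - <<'E'
from h import *
for c in('wrist','scene'):
    p,d=snap(c)
    print(c,[(np.round(r['point'],3),round(r['confidence'],2)) for q in('pot_small_c','pot_large_c') for r in nets.place_of(q,c)[:2]])
rel(.619,.077,.016,180,0)
E
```

```text
time_s: 15.23
tool_pos: [0.609, 0.0826, 0.0915]
tool_rot: [-179.7, -0.5, -179.5]
force: [-1.3, 0.1, -1.1]
grip_width: 0.0871
grasp_force: 0.0
wrist [(array([0.618, 0.076, 0.03 ]), 0.58), (array([0.572, 0.32 , 0.043]), 0.68)]
scene [(array([0.621, 0.077, 0.036]), 0.48), (array([ 0.43 , -0.078,  0.033]), 0.47), (array([0.573, 0.318, 0.048]), 0.44)]
shift [ -3.2 -14.2  84.9] turn [0.1 0.3 1. ] rows 3.0 1.0
```

```bash
python3 -m creep '[{"wx":0,"wy":0,"wz":0,"tx":0,"ty":-8,"tz":30,"gripper":1},{"wx":0,"wy":0,"wz":0,"tx":0,"ty":-8,"tz":30,"gripper":1}]'
python3 -c "
from h import *
rel(.619,.077,.016,180,0)"
```

```text
time_s: 15.7
tool_pos: [0.6119, 0.08, 0.066]
tool_rot: [-179.9, -0.1, -179.1]
force: [-2.0, -1.0, -1.5]
grip_width: 0.0872
grasp_force: 0.0
shift [-7.1 -3.  50. ] turn [-0.1 -0.1  0.9] rows 2.0 1.0
```

```bash
python3 -m creep '[{"wx":0,"wy":0,"wz":0.9,"tx":-7,"ty":-3,"tz":20,"gripper":1},{"wx":0,"wy":0,"wz":0.9,"tx":-7,"ty":-3,"tz":40,"gripper":1},{"wx":0,"wy":0,"wz":0.9,"tx":-7,"ty":-3,"tz":50,"gripper":1},{"wx":0,"wy":0,"wz":0.9,"tx":-7,"ty":-3,"tz":50,"gripper":-1},{"wx":0,"wy":0,"wz":0.9,"tx":-7,"ty":-3,"tz":50,"gripper":-1}]' 30
python3 -m creep '[{"wx":0,"wy":0,"wz":0,"tx":0,"ty":0,"tz":0,"gripper":-1},{"wx":0,"wy":0,"wz":0,"tx":0,"ty":0,"tz":0,"gripper":-1},{"wx":0,"wy":0,"wz":0,"tx":0,"ty":0,"tz":0,"gripper":-1},{"wx":0,"wy":0,"wz":0,"tx":0,"ty":0,"tz":0,"gripper":-1},{"wx":0,"wy":0,"wz":0,"tx":0,"ty":0,"tz":0,"gripper":-1}]' 30
```

```text
time_s: 16.12
tool_pos: [0.6208, 0.0782, 0.0189]
tool_rot: [-180.0, 0.1, 180.0]
force: [0.6, 0.5, 0.5]
grip_width: 0.0799
grasp_force: 0.0
time_s: 16.53
tool_pos: [0.6215, 0.0774, 0.0193]
tool_rot: [-180.0, 0.2, 179.9]
force: [-0.7, -0.1, 2.7]
grip_width: 0.0533
grasp_force: 30.0
```

```bash
python3 -m creep '[{"wx":0,"wy":0,"wz":0,"tx":0,"ty":0,"tz":-30,"gripper":-1},{"wx":0,"wy":0,"wz":0,"tx":0,"ty":0,"tz":-70,"gripper":-1},{"wx":0,"wy":0,"wz":0,"tx":5,"ty":20,"tz":-110,"gripper":-1},{"wx":0,"wy":0,"wz":0,"tx":10,"ty":50,"tz":-140,"gripper":-1},{"wx":0,"wy":0,"wz":0,"tx":15,"ty":88,"tz":-160,"gripper":-1}]' 35
python3 -c "
from h import *
rel(.573,.322,.185,180,0)"
```

```text
time_s: 16.95
tool_pos: [0.6082, 0.1583, 0.1797]
tool_rot: [-180.0, 0.4, 179.6]
force: [1.1, 0.1, -1.5]
grip_width: 0.0534
grasp_force: 35.0
shift [ 36.3 163.5  -5.7] turn [-0.   0.4 -0.4] rows 5.0 1.0
```

```bash
python3 -m creep '[{"wx":0,"wy":0,"wz":0,"tx":7,"ty":32,"tz":-4,"gripper":-1},{"wx":0,"wy":0,"wz":0,"tx":14,"ty":64,"tz":-6,"gripper":-1},{"wx":0,"wy":0,"wz":0,"tx":21,"ty":96,"tz":-6,"gripper":-1},{"wx":0,"wy":0,"wz":0,"tx":28,"ty":128,"tz":-6,"gripper":-1},{"wx":0,"wy":0,"wz":0,"tx":36,"ty":160,"tz":-6,"gripper":-1}]' 35
python3 -m creep '[{"wx":0,"wy":0,"wz":0,"tx":0,"ty":0,"tz":0,"gripper":-1},{"wx":0,"wy":0,"wz":0,"tx":0,"ty":0,"tz":0,"gripper":-1},{"wx":0,"wy":0,"wz":0,"tx":0,"ty":0,"tz":0,"gripper":-1}]' 35
python3 - <<'E'
from h import *
for c in('wrist','side'):
    p,d=snap(c)
    print(c,[(q,np.round(r['point'],3),round(r['confidence'],2)) for q in('pot_small_c','pot_medium_c','pot_large_c') for r in nets.place_of(q,c)[:2]])
rel(.573,.322,.13,180,0)
E
```

```text
time_s: 17.37
tool_pos: [0.57, 0.3219, 0.1814]
tool_rot: [-180.0, 0.1, 179.9]
force: [0.5, -0.1, -1.6]
grip_width: 0.0534
grasp_force: 35.0
time_s: 17.62
tool_pos: [0.5705, 0.3202, 0.181]
tool_rot: [-179.9, 0.1, 179.9]
force: [0.9, -0.6, -0.7]
grip_width: 0.0533
grasp_force: 35.0
wrist [('pot_small_c', array([0.571, 0.322, 0.193]), 0.89), ('pot_medium_c', array([0.577, 0.319, 0.065]), 0.67)]
side [('pot_small_c', array([0.57 , 0.32 , 0.192]), 0.65), ('pot_medium_c', array([0.575, 0.321, 0.073]), 0.58), ('pot_large_c', array([0.575, 0.323, 0.046]), 0.72)]
shift [-2.   2.  51.5] turn [-0.   0.1 -0.1] rows 2.0 1.0
```

```bash
python3 -m creep '[{"wx":0,"wy":0,"wz":0,"tx":-3,"ty":1,"tz":20,"gripper":-1},{"wx":0,"wy":0,"wz":0,"tx":-3,"ty":1,"tz":45,"gripper":-1},{"wx":0,"wy":0,"wz":0,"tx":-3,"ty":1,"tz":65,"gripper":-1},{"wx":0,"wy":0,"wz":0,"tx":-3,"ty":1,"tz":80,"gripper":-1},{"wx":0,"wy":0,"wz":0,"tx":-3,"ty":1,"tz":80,"gripper":-1}]' 30
python3 -m creep '[{"wx":0,"wy":0,"wz":0,"tx":0,"ty":0,"tz":5,"gripper":-1},{"wx":0,"wy":0,"wz":0,"tx":0,"ty":0,"tz":10,"gripper":-1},{"wx":0,"wy":0,"wz":0,"tx":0,"ty":0,"tz":15,"gripper":-1},{"wx":0,"wy":0,"wz":0,"tx":0,"ty":0,"tz":15,"gripper":-1}]' 20
```

```text
time_s: 18.43
tool_pos: [0.5717, 0.3202, 0.0974]
tool_rot: [-179.8, -0.2, 179.9]
force: [-0.5, -1.1, -1.5]
grip_width: 0.0534
grasp_force: 30.0
time_s: 18.77
tool_pos: [0.5736, 0.3215, 0.0861]
tool_rot: [-180.0, 0.1, 179.9]
force: [-0.2, -1.2, -1.4]
grip_width: 0.0536
grasp_force: 20.0
```

```bash
python3 -m creep '[{"wx":0,"wy":0,"wz":0,"tx":0,"ty":0,"tz":3,"gripper":-1},{"wx":0,"wy":0,"wz":0,"tx":0,"ty":0,"tz":3,"gripper":-1},{"wx":0,"wy":0,"wz":0,"tx":0,"ty":0,"tz":3,"gripper":0.9},{"wx":0,"wy":0,"wz":0,"tx":0,"ty":0,"tz":3,"gripper":0.9},{"wx":0,"wy":0,"wz":0,"tx":0,"ty":0,"tz":3,"gripper":0.9}]' 20
python3 -m creep '[{"wx":0,"wy":0,"wz":0,"tx":0,"ty":0,"tz":0,"gripper":1},{"wx":0,"wy":0,"wz":0,"tx":0,"ty":0,"tz":0,"gripper":1},{"wx":0,"wy":0,"wz":0,"tx":0,"ty":0,"tz":-30,"gripper":1},{"wx":0,"wy":0,"wz":0,"tx":0,"ty":0,"tz":-70,"gripper":1},{"wx":0,"wy":0,"wz":0,"tx":0,"ty":0,"tz":-110,"gripper":1}]' 20
python3 - <<'E'
from h import *
snap('scene','z_scene.png')
for c in('wrist','side'):
    p,d=snap(c)
    print(c,[(q,np.round(r['point'],3),round(r['confidence'],2)) for q in('pot_small_c','pot_medium_c','pot_large_c') for r in nets.place_of(q,c)[:2]])
    if c=='side': print('rims',redfit('side',.573,.32,.088,.15,.06));cv2.imwrite('pics/s5.png',cv2.resize(p[170:260,130:240],None,fx=6,fy=6,interpolation=cv2.INTER_CUBIC)[:,:,::-1])
E
```

```text
time_s: 19.18
tool_pos: [0.5741, 0.3219, 0.0841]
tool_rot: [180.0, 0.1, 179.9]
force: [1.0, 0.2, -0.0]
grip_width: 0.0666
grasp_force: 0.0
time_s: 19.6
tool_pos: [0.5726, 0.3211, 0.1936]
tool_rot: [-179.9, -0.1, 179.9]
force: [0.3, 0.8, 0.9]
grip_width: 0.0862
grasp_force: 0.0
wrist [('pot_small_c', array([0.574, 0.319, 0.092]), 0.68)]
side [('pot_small_c', array([0.572, 0.326, 0.092]), 0.68), ('pot_small_c', array([0.482, 0.319, 0.003]), 0.52), ('pot_medium_c', array([0.573, 0.319, 0.073]), 0.48), ('pot_large_c', array([0.572, 0.321, 0.091]), 0.69), ('pot_large_c', array([0.578, 0.321, 0.048]), 0.66)]
rims (309, array([0.5617, 0.3247]), array([0.054, 0.058]), np.float64(0.132))
```

View pics/s5.png

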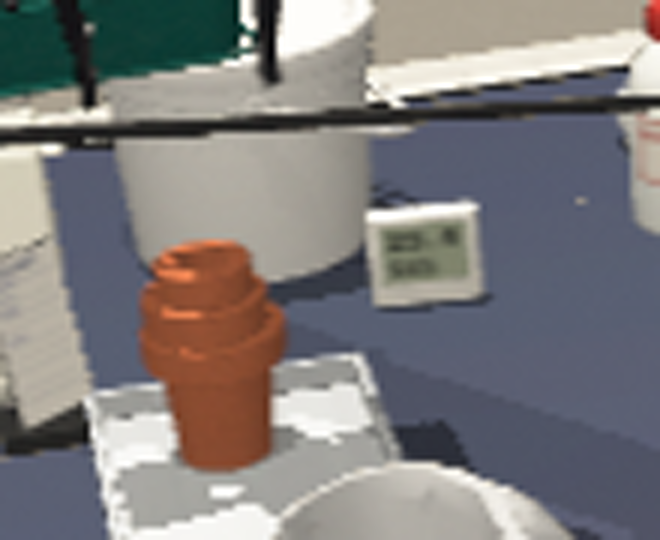

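The crop shows the three pots neatly nested and upright, with the collars stacked at about rows 250, 300 and 340. Next, the cartons.

```bash
cat >> h.py <<'E'
def cartons(c='scene',z0=.045,z1=.067,box=(.3,.8,-.5,.43)):
    p,d=snap(c); W=cloud(c,d)
    m=((W[...,2]>z0)&(W[...,2]<z1)&(W[...,0]>box[0])&(W[...,0]<box[1])&(W[...,1]>box[2])&(W[...,1]<box[3])&(p[...,0]>p[...,2]*.95+0)&(p.max(-1)>90)).astype(np.uint8)
    n,l,s,_=cv2.connectedComponentsWithStats(m)
    for i in range(1,n):
        if s[i,4]>60:
            P=(W[l==i][:,:2]*1000).astype(np.float32); (cx,cy),(w,h),a=cv2.minAreaRect(P); yaw=a if h>w else a-90
            print(s[i,4],'x %.0f y %.0f'%(cx,cy),'size %.0f %.0f'%(w,h),'yaw %.0f'%yaw)
E
python3 - <<'E'
from h import *
cartons()
for c in('side',):
    snap(c); print([(np.round(r['point'],3),round(r['confidence'],2)) for r in nets.place_of('carton_1_c',c)])
rel(.620,.08,.2,161,0)
E
```

```text
114 x 760 y -423 size 150 37 yaw -17
83 x 741 y 167 size 67 24 yaw -8
208 x 636 y -102 size 64 52 yaw -19
212 x 587 y -228 size 62 50 yaw -23
222 x 535 y -80 size 48 63 yaw 10
235 x 464 y -224 size 51 63 yaw 19
239 x 429 y -79 size 63 50 yaw -14
261 x 351 y -177 size 64 49 yaw -37
[(array([ 0.537, -0.078,  0.027]), 0.75), (array([ 0.738,  0.169, -0.002]), 0.2)]
shift [ -47.  -241.5   -7.1] turn [-0.   0.  18.9] rows 6.0 3.0
```

```bash
python3 -m creep '[{"wx":0,"wy":0,"wz":4,"tx":-9,"ty":-40,"tz":0,"gripper":1},{"wx":0,"wy":0,"wz":8,"tx":-18,"ty":-80,"tz":0,"gripper":1},{"wx":0,"wy":0,"wz":12,"tx":-27,"ty":-120,"tz":0,"gripper":1},{"wx":0,"wy":0,"wz":16,"tx":-36,"ty":-160,"tz":0,"gripper":1},{"wx":0,"wy":0,"wz":19,"tx":-47,"ty":-200,"tz":0,"gripper":1}]' >/dev/null
python3 -c "
from h import *
rel(.636,-.102,.1,161,0)"
```

```text
shift [ -87.9 -204.3   93.7] turn [ 0.   0.1 -0.2] rows 6.0 1.0
```

```bash
python3 -m creep '[{"wx":0,"wy":0,"wz":0,"tx":-17,"ty":-38,"tz":0,"gripper":1},{"wx":0,"wy":0,"wz":0,"tx":-34,"ty":-76,"tz":0,"gripper":1},{"wx":0,"wy":0,"wz":0,"tx":-51,"ty":-114,"tz":0,"gripper":1},{"wx":0,"wy":0,"wz":0,"tx":-68,"ty":-152,"tz":20,"gripper":1},{"wx":0,"wy":0,"wz":0,"tx":-88,"ty":-204,"tz":94,"gripper":1}]' >/dev/null
python3 -m creep '[{"wx":0,"wy":0,"wz":0,"tx":0,"ty":0,"tz":0,"gripper":1},{"wx":0,"wy":0,"wz":0,"tx":0,"ty":0,"tz":0,"gripper":1}]'
python3 -c "
from h import *
rel(.636,-.102,.003,161,0)"
```

```text
time_s: 21.25
tool_pos: [0.6335, -0.0686, 0.1402]
tool_rot: [-179.9, -0.2, 160.7]
force: [-0.4, 1.3, 0.4]
grip_width: 0.0874
grasp_force: 0.0
shift [-13.9 -30.5 137.2] turn [-0.1 -0.2 -0.3] rows 4.0 1.0
```

```bash
python3 -m creep '[{"wx":0,"wy":0,"wz":0,"tx":-14,"ty":-30,"tz":35,"gripper":1},{"wx":0,"wy":0,"wz":0,"tx":-14,"ty":-30,"tz":60,"gripper":1},{"wx":0,"wy":0,"wz":0,"tx":-14,"ty":-30,"tz":85,"gripper":1},{"wx":0,"wy":0,"wz":0,"tx":-14,"ty":-30,"tz":85,"gripper":1}]'
python3 -c "
from h import *
rel(.636,-.102,.003,161,0)"
```

```text
time_s: 21.58
tool_pos: [0.6357, -0.0968, 0.0529]
tool_rot: [-180.0, -0.4, 161.0]
force: [-1.5, 0.5, -0.6]
grip_width: 0.087
grasp_force: 0.0
shift [-2.4 -4.8 49.9] turn [-0.  -0.4  0. ] rows 2.0 1.0
```

```bash
python3 -m creep '[{"wx":0,"wy":0,"wz":0,"tx":-2,"ty":-4,"tz":15,"gripper":1},{"wx":0,"wy":0,"wz":0,"tx":-2,"ty":-4,"tz":33,"gripper":1},{"wx":0,"wy":0,"wz":0,"tx":-2,"ty":-4,"tz":50,"gripper":1},{"wx":0,"wy":0,"wz":0,"tx":-2,"ty":-4,"tz":50,"gripper":-1},{"wx":0,"wy":0,"wz":0,"tx":-2,"ty":-4,"tz":50,"gripper":-1}]' 30
python3 -m creep '[{"wx":0,"wy":0,"wz":0,"tx":0,"ty":0,"tz":0,"gripper":-1},{"wx":0,"wy":0,"wz":0,"tx":0,"ty":0,"tz":0,"gripper":-1},{"wx":0,"wy":0,"wz":0,"tx":0,"ty":0,"tz":0,"gripper":-1},{"wx":0,"wy":0,"wz":0,"tx":0,"ty":0,"tz":0,"gripper":-1},{"wx":0,"wy":0,"wz":0,"tx":0,"ty":0,"tz":0,"gripper":-1}]' 30
python3 -m creep '[{"wx":0,"wy":0,"wz":0,"tx":0,"ty":0,"tz":-25,"gripper":-1},{"wx":0,"wy":0,"wz":0,"tx":0,"ty":0,"tz":-60,"gripper":-1},{"wx":0,"wy":0,"wz":0,"tx":0,"ty":0,"tz":-80,"gripper":-1},{"wx":0,"wy":0,"wz":0,"tx":0,"ty":0,"tz":-80,"gripper":-1},{"wx":0,"wy":0,"wz":0,"tx":0,"ty":0,"tz":-80,"gripper":-1}]' 30
cat >> h.py <<'E'
def weigh(n=6):
    F=[];Ef=[]
    for _ in range(n):
        o=get_obs(); F.append(o['force'][2]); Ef.append(o['effort']); optics.read_camera('wrist')
    print('Fz %.2f sd %.2f'%(np.mean(F),np.std(F)))
E
python3 -c "
from h import *
weigh(5)"
```

```text
time_s: 22.0
tool_pos: [0.6405, -0.1014, 0.009]
tool_rot: [179.9, 0.1, 161.1]
force: [-0.1, 0.1, 0.4]
grip_width: 0.08
grasp_force: 0.0
time_s: 22.42
tool_pos: [0.6413, -0.103, 0.0098]
tool_rot: [179.9, 0.2, 160.9]
force: [0.4, 1.0, 5.6]
grip_width: 0.0617
grasp_force: 30.0
time_s: 22.83
tool_pos: [0.6406, -0.1037, 0.0895]
tool_rot: [180.0, 0.2, 160.9]
force: [-0.2, -0.4, -0.7]
grip_width: 0.0616
grasp_force: 30.0
Fz -1.04 sd 0.39
```

```bash
python3 -m creep '[{"wx":0,"wy":0,"wz":-4,"tx":0,"ty":-20,"tz":-35,"gripper":-1},{"wx":0,"wy":0,"wz":-8,"tx":0,"ty":-60,"tz":-40,"gripper":-1},{"wx":0,"wy":0,"wz":-12,"tx":0,"ty":-100,"tz":-40,"gripper":-1},{"wx":0,"wy":0,"wz":-16,"tx":0,"ty":-140,"tz":-40,"gripper":-1},{"wx":0,"wy":0,"wz":-20,"tx":0,"ty":-180,"tz":-40,"gripper":-1}]' 30 | head -2
python3 - <<'E'
from h import *
rel(.600,-.386,.10,181,0)
z=np.load('pics/scene0.npz'); W=cloud('scene',z['d']); b=W[95:180,340:420].reshape(-1,3)
for a,c in((.0,.1),(.1,.2),(.2,.3),(.3,.5)): k=b[(b[:,2]>a)&(b[:,2]<c)]; print(a,len(k),k[:,0].min() if len(k) else 0)
E
```

```text
time_s: 23.5
tool_pos: [0.5796, -0.2748, 0.1271]
shift [ -18.1 -111.6   27.2] turn [-0.   0.   0.2] rows 3.0 1.0
0.0 1461 0.726851616732863
0.1 2010 0.7221317236510654
0.2 1682 0.6930741429587293
0.3 948 0.695956651594418
```

```bash
python3 -m creep '[{"wx":0,"wy":0,"wz":0,"tx":-6,"ty":-38,"tz":0,"gripper":-1},{"wx":0,"wy":0,"wz":0,"tx":-12,"ty":-76,"tz":0,"gripper":-1},{"wx":0,"wy":0,"wz":0,"tx":-18,"ty":-112,"tz":0,"gripper":-1},{"wx":0,"wy":0,"wz":0,"tx":-18,"ty":-112,"tz":20,"gripper":-1},{"wx":0,"wy":0,"wz":0,"tx":-18,"ty":-112,"tz":27,"gripper":-1}]' 30
python3 - <<'E'
from h import *
rel(.600,-.386,.018,181,0)
cartons(z0=.09,z1=.17,box=(.5,.7,-.45,-.3))
snap('side'); print([(np.round(r['point'],3),round(r['confidence'],2)) for r in nets.place_of('crate_floor','side')])
E
```

```text
time_s: 23.92
tool_pos: [0.5979, -0.3883, 0.0973]
tool_rot: [180.0, -0.2, -179.4]
force: [-1.6, -0.2, -1.8]
grip_width: 0.0618
grasp_force: 30.0
shift [-2.4  2.2 79.3] turn [ 0.  -0.2 -0.4] rows 2.0 1.0
230 x 587 y -389 size 60 40 yaw -1
[(array([ 0.505, -0.386,  0.006]), 0.87)]
```

```bash
python3 -m creep '[{"wx":0,"wy":0,"wz":0,"tx":-2,"ty":2,"tz":25,"gripper":-1},{"wx":0,"wy":0,"wz":0,"tx":-2,"ty":2,"tz":50,"gripper":-1},{"wx":0,"wy":0,"wz":0,"tx":-2,"ty":2,"tz":70,"gripper":-1},{"wx":0,"wy":0,"wz":0,"tx":-2,"ty":2,"tz":79,"gripper":-1},{"wx":0,"wy":0,"wz":0,"tx":-2,"ty":2,"tz":79,"gripper":-1}]' 20
python3 -m creep '[{"wx":0,"wy":0,"wz":0,"tx":0,"ty":0,"tz":0,"gripper":0.75},{"wx":0,"wy":0,"wz":0,"tx":0,"ty":0,"tz":0,"gripper":0.75},{"wx":0,"wy":0,"wz":0,"tx":0,"ty":0,"tz":-15,"gripper":0.75},{"wx":0,"wy":0,"wz":0,"tx":0,"ty":0,"tz":-50,"gripper":0.75},{"wx":0,"wy":0,"wz":0,"tx":0,"ty":0,"tz":-85,"gripper":1}]'
python3 -c "
from h import *
cartons()
rel(.587,-.228,.11,157,0)"
```

```text
time_s: 24.48
tool_pos: [0.6019, -0.3806, 0.0199]
tool_rot: [179.9, -0.1, -179.0]
force: [0.1, 1.0, -0.7]
grip_width: 0.062
grasp_force: 20.0
time_s: 24.9
tool_pos: [0.6021, -0.3829, 0.109]
tool_rot: [180.0, 0.0, -179.1]
force: [0.6, -0.4, 0.4]
grip_width: 0.0775
grasp_force: 0.0
83 x 739 y 166 size 69 21 yaw -9
88 x 658 y 401 size 25 76 yaw 56
216 x 596 y -382 size 64 49 yaw -2
62 x 577 y -244 size 27 42 yaw 61
235 x 464 y -224 size 51 62 yaw 20
261 x 351 y -177 size 63 48 yaw -37
shift [ 17.4 158.4   8.2] turn [-0.3  0.9 23.9] rows 4.0 4.0
```

```bash
python3 -m creep '[{"wx":0,"wy":0,"wz":6,"tx":4,"ty":38,"tz":0,"gripper":1},{"wx":0,"wy":0,"wz":12,"tx":9,"ty":76,"tz":0,"gripper":1},{"wx":0,"wy":0,"wz":18,"tx":13,"ty":114,"tz":4,"gripper":1},{"wx":0,"wy":0,"wz":24,"tx":17,"ty":158,"tz":8,"gripper":1},{"wx":0,"wy":0,"wz":24,"tx":17,"ty":158,"tz":8,"gripper":1}]' |head -3
python3 - <<'E'
from h import *
snap('wrist'); print([(np.round(r['point'],3),round(r['confidence'],2)) for r in nets.place_of('carton_1_c','wrist')])
rel(.587,-.228,.06,157,0)
E
```

```text
time_s: 25.37
tool_pos: [0.5847, -0.2144, 0.1006]
tool_rot: [179.6, 0.1, 157.3]
[(array([ 0.538, -0.076,  0.025]), 0.6)]
shift [-4.1 -4.4 41.4] turn [0.1 0.3 0.3] rows 2.0 1.0
```

```bash
python3 -m creep '[{"wx":0,"wy":0,"wz":0,"tx":-4,"ty":-6,"tz":20,"gripper":1},{"wx":0,"wy":0,"wz":0,"tx":-4,"ty":-6,"tz":35,"gripper":1},{"wx":0,"wy":0,"wz":0,"tx":-4,"ty":-6,"tz":40,"gripper":1}]' |head -3
python3 -c "
from h import *
rel(.587,-.228,.003,157,0)"
python3 -m creep '[{"wx":0,"wy":0,"wz":0,"tx":0,"ty":0,"tz":20,"gripper":1},{"wx":0,"wy":0,"wz":0,"tx":0,"ty":0,"tz":40,"gripper":1},{"wx":0,"wy":0,"wz":0,"tx":0,"ty":0,"tz":55,"gripper":1},{"wx":0,"wy":0,"wz":0,"tx":0,"ty":0,"tz":55,"gripper":-1},{"wx":0,"wy":0,"wz":0,"tx":0,"ty":0,"tz":55,"gripper":-1}]' 30
python3 -m creep '[{"wx":0,"wy":0,"wz":0,"tx":0,"ty":0,"tz":0,"gripper":-1},{"wx":0,"wy":0,"wz":0,"tx":0,"ty":0,"tz":0,"gripper":-1},{"wx":0,"wy":0,"wz":0,"tx":0,"ty":0,"tz":0,"gripper":-1},{"wx":0,"wy":0,"wz":0,"tx":0,"ty":0,"tz":0,"gripper":-1},{"wx":0,"wy":0,"wz":0,"tx":0,"ty":0,"tz":0,"gripper":-1}]' 30
python3 -m creep '[{"wx":0,"wy":0,"wz":0,"tx":0,"ty":0,"tz":-25,"gripper":-1},{"wx":0,"wy":0,"wz":0,"tx":0,"ty":0,"tz":-60,"gripper":-1},{"wx":0,"wy":0,"wz":0,"tx":0,"ty":0,"tz":-100,"gripper":-1},{"wx":0,"wy":0,"wz":0,"tx":0,"ty":0,"tz":-110,"gripper":-1},{"wx":0,"wy":0,"wz":0,"tx":0,"ty":0,"tz":-110,"gripper":-1}]' 30
python3 -c "
from h import *
weigh(4);rel(.533,-.384,.12,181,0)"
```

```text
time_s: 25.72
tool_pos: [0.5835, -0.235, 0.0584]
tool_rot: [-179.9, 0.1, 156.8]
shift [-0.4  7.9 55.4] turn [-0.1  0.1 -0.2] rows 2.0 1.0
time_s: 26.13
tool_pos: [0.5845, -0.2338, 0.0044]
tool_rot: [-180.0, 0.1, 156.9]
force: [-0.8, 0.4, -0.0]
grip_width: 0.0801
grasp_force: 0.0
time_s: 26.55
tool_pos: [0.5862, -0.2319, 0.0055]
tool_rot: [179.9, 0.2, 157.0]
force: [1.6, 4.2, 5.4]
grip_width: 0.062
grasp_force: 30.0
time_s: 26.97
tool_pos: [0.586, -0.2348, 0.1174]
tool_rot: [-180.0, 0.5, 156.9]
force: [0.4, -0.6, -4.8]
grip_width: 0.0613
grasp_force: 29.9
Fz -5.20 sd 0.40
shift [ -14.6 -159.1   -9.5] turn [  0.   -0.3 -24.1] rows 4.0 4.0
```

```bash
python3 -c "
from h import *
rel(.45,-.2,.14,178,0)"
python3 -m creep '[{"wx":0,"wy":0,"wz":-4,"tx":20,"ty":8,"tz":-10,"gripper":-1},{"wx":0,"wy":0,"wz":-8,"tx":45,"ty":18,"tz":-20,"gripper":-1},{"wx":0,"wy":0,"wz":-12,"tx":75,"ty":36,"tz":-24,"gripper":-1},{"wx":0,"wy":0,"wz":-17,"tx":105,"ty":60,"tz":-24,"gripper":-1},{"wx":0,"wy":0,"wz":-21,"tx":138,"ty":85,"tz":-24,"gripper":-1}]' 45
python3 -c "
from h import *
rel(.43,0,.14,178,0)"
```

```text
shift [134.  -22.4 -29. ] turn [  0.   -0.3 -21.1] rows 4.0 3.0
time_s: 27.58
tool_pos: [0.4885, -0.0999, 0.1355]
tool_rot: [-180.0, -0.1, 178.0]
force: [0.3, 1.3, -3.9]
grip_width: 0.0618
grasp_force: 44.9
shift [61.9 97.8 -4.4] turn [-0.  -0.1  0. ] rows 3.0 1.0
```

```bash
python3 -m creep '[{"wx":0,"wy":0,"wz":0,"tx":35,"ty":0,"tz":0,"gripper":-1},{"wx":0,"wy":0,"wz":0,"tx":60,"ty":20,"tz":0,"gripper":-1},{"wx":0,"wy":0,"wz":0,"tx":62,"ty":55,"tz":0,"gripper":-1},{"wx":0,"wy":0,"wz":0,"tx":63,"ty":95,"tz":0,"gripper":-1},{"wx":0,"wy":0,"wz":0,"tx":70,"ty":135,"tz":0,"gripper":-1}]' 45
python3 -c "
from h import *
rel(.40,.17,.14,178,0);rel(.362,.315,.14,178,0);print(get_obs()['qpos'].round(1))"
```

```text
time_s: 28.0
tool_pos: [0.4245, 0.038, 0.1359]
tool_rot: [-180.0, -0.0, 177.8]
force: [0.7, 0.4, -4.5]
grip_width: 0.0617
grasp_force: 44.9
shift [ 29.5 131.   -4.2] turn [-0.  -0.  -0.2] rows 4.0 1.0
shift [ 73.1 274.4  -4.3] turn [-0.  -0.  -0.2] rows 7.0 1.0
[ -4.9  -6.7  -3.6 117.1  -0.4  69.6  79.5]
```

```bash
python3 -m creep '[{"wx":0,"wy":0,"wz":0,"tx":8,"ty":38,"tz":0,"gripper":-1},{"wx":0,"wy":0,"wz":0,"tx":17,"ty":76,"tz":0,"gripper":-1},{"wx":0,"wy":0,"wz":0,"tx":26,"ty":114,"tz":0,"gripper":-1},{"wx":0,"wy":0,"wz":0,"tx":38,"ty":152,"tz":0,"gripper":-1},{"wx":0,"wy":0,"wz":0,"tx":50,"ty":190,"tz":0,"gripper":-1}]' 45 |head -3
python3 -c "
from h import *
rel(.362,.315,.10,178,0)"
```

```text
time_s: 28.42
tool_pos: [0.3805, 0.2297, 0.1353]
tool_rot: [-179.9, -0.1, 177.9]
shift [21.5 84.7 35.2] turn [-0.1 -0.1 -0.1] rows 3.0 1.0
```

```bash
python3 -m creep '[{"wx":0,"wy":0,"wz":0,"tx":8,"ty":35,"tz":0,"gripper":-1},{"wx":0,"wy":0,"wz":0,"tx":16,"ty":65,"tz":10,"gripper":-1},{"wx":0,"wy":0,"wz":0,"tx":21,"ty":85,"tz":25,"gripper":-1},{"wx":0,"wy":0,"wz":0,"tx":21,"ty":85,"tz":35,"gripper":-1},{"wx":0,"wy":0,"wz":0,"tx":21,"ty":85,"tz":35,"gripper":-1}]' 45
python3 - <<'E'
from h import *
p,d=snap('side'); print([(q,np.round(r['point'],3),round(r['confidence'],2)) for q in('tray_floor','carton_1_c','pot_large_c') for r in nets.place_of(q,'side')[:3]])
p,d=snap('scene'); W=cloud('scene',d)
m=(W[...,2]<.035)&(W[...,2]>-.01)&(p.min(-1)>140)&(W[...,0]>.25)&(W[...,0]<.7)&(W[...,1]>.2)&(W[...,1]<.43)
print([(q,np.round(r['point'],3),round(r['confidence'],2)) for q in('tray_floor','carton_1_c') for r in nets.place_of(q,'scene')[:3]])
r=cv2.minAreaRect((W[m][:,:2]*1000).astype(np.float32)); print(m.sum(),r)
rel(.362,.315,.014,178,0)
E
```

```text
time_s: 28.83
tool_pos: [0.3612, 0.3133, 0.098]
tool_rot: [-179.7, -0.3, 178.1]
force: [0.4, -1.4, -5.9]
grip_width: 0.0615
grasp_force: 44.9
[('tray_floor', array([0.482, 0.318, 0.005]), 0.8), ('tray_floor', array([ 0.501, -0.387,  0.006]), 0.53), ('tray_floor', array([ 0.798, -0.024, -0.006]), 0.37), ('carton_1_c', array([ 0.537, -0.078,  0.029]), 0.6), ('pot_large_c', array([0.575, 0.32 , 0.046]), 0.59)]
[('carton_1_c', array([ 0.536, -0.078,  0.029]), 0.69)]
716 ((466.2655029296875, 322.6838073730469), (170.6153564453125, 394.1622009277344), 84.16177368164062)
shift [ 3.7  0.8 89. ] turn [ 0.   0.1 -0.2] rows 3.0 1.0
```

```bash
python3 -m creep '[{"wx":0,"wy":0,"wz":0,"tx":1,"ty":3,"tz":25,"gripper":-1},{"wx":0,"wy":0,"wz":0,"tx":1,"ty":3,"tz":50,"gripper":-1},{"wx":0,"wy":0,"wz":0,"tx":1,"ty":3,"tz":75,"gripper":-1},{"wx":0,"wy":0,"wz":0,"tx":1,"ty":3,"tz":89,"gripper":-1},{"wx":0,"wy":0,"wz":0,"tx":1,"ty":3,"tz":89,"gripper":-1}]' 35
python3 -m creep '[{"wx":0,"wy":0,"wz":0,"tx":0,"ty":0,"tz":0,"gripper":-1},{"wx":0,"wy":0,"wz":0,"tx":0,"ty":0,"tz":0,"gripper":0.8},{"wx":0,"wy":0,"wz":0,"tx":0,"ty":0,"tz":0,"gripper":0.8},{"wx":0,"wy":0,"wz":0,"tx":0,"ty":0,"tz":0,"gripper":0.8},{"wx":0,"wy":0,"wz":0,"tx":0,"ty":0,"tz":0,"gripper":0.8}]'
python3 -m creep '[{"wx":0,"wy":0,"wz":0,"tx":0,"ty":0,"tz":-30,"gripper":1},{"wx":0,"wy":0,"wz":0,"tx":0,"ty":0,"tz":-70,"gripper":1},{"wx":0,"wy":0,"wz":0,"tx":0,"ty":-10,"tz":-110,"gripper":1},{"wx":0,"wy":0,"wz":0,"tx":-10,"ty":-50,"tz":-115,"gripper":1},{"wx":0,"wy":0,"wz":0,"tx":-20,"ty":-90,"tz":-115,"gripper":1}]'
python3 - <<'E'
from h import *
cartons()
snap('wrist');print([(q,np.round(r['point'],3),round(r['confidence'],2)) for q in('tray_floor','carton_1_c') for r in nets.place_of(q,'wrist')[:3]])
rel(.42,.05,.13,166,0)
E
```

```text
time_s: 29.6
tool_pos: [0.3633, 0.3167, 0.0117]
tool_rot: [-179.9, -0.0, 177.9]
force: [-0.3, 0.2, -4.4]
grip_width: 0.0615
grasp_force: 35.0
time_s: 30.02
tool_pos: [0.365, 0.3183, 0.0148]
tool_rot: [179.9, 0.2, 177.9]
force: [0.8, -0.1, -0.0]
grip_width: 0.0763
grasp_force: 0.0
time_s: 30.43
tool_pos: [0.3827, 0.2293, 0.133]
tool_rot: [179.8, 0.5, 178.2]
force: [1.2, -0.4, -0.7]
grip_width: 0.0869
grasp_force: 0.0
116 x 759 y -422 size 151 35 yaw -17
83 x 740 y 167 size 69 22 yaw -10
216 x 598 y -382 size 52 62 yaw 2
222 x 535 y -80 size 48 62 yaw 12
237 x 464 y -224 size 51 63 yaw 19
242 x 429 y -80 size 62 48 yaw -15
240 x 365 y 317 size 63 49 yaw -1
262 x 350 y -177 size 62 49 yaw -38
[('tray_floor', array([0.482, 0.317, 0.004]), 0.91)]
shift [ -45.8 -174.7   -0.8] turn [ 0.1  0.2 11.8] rows 5.0 2.0
```

```bash
python3 -m creep '[{"wx":0,"wy":0,"wz":3,"tx":-10,"ty":-38,"tz":0,"gripper":1},{"wx":0,"wy":0,"wz":6,"tx":-20,"ty":-76,"tz":0,"gripper":1},{"wx":0,"wy":0,"wz":9,"tx":-30,"ty":-114,"tz":0,"gripper":1},{"wx":0,"wy":0,"wz":12,"tx":-40,"ty":-152,"tz":0,"gripper":1},{"wx":0,"wy":0,"wz":12.5,"tx":-46,"ty":-190,"tz":0,"gripper":1}]' |head -3
python3 -c "
from h import *
rel(.429,-.080,.06,165,0)"
```

```text
time_s: 31.05
tool_pos: [0.4204, 0.0352, 0.1288]
tool_rot: [180.0, 0.1, 165.5]
shift [ -37.1 -109.4   68.9] turn [0.  0.1 0.5] rows 4.0 1.0
```

```bash
python3 -m creep '[{"wx":0,"wy":0,"wz":0.5,"tx":-12,"ty":-36,"tz":0,"gripper":1},{"wx":0,"wy":0,"wz":0.5,"tx":-24,"ty":-72,"tz":0,"gripper":1},{"wx":0,"wy":0,"wz":0.5,"tx":-37,"ty":-109,"tz":20,"gripper":1},{"wx":0,"wy":0,"wz":0.5,"tx":-37,"ty":-109,"tz":55,"gripper":1},{"wx":0,"wy":0,"wz":0.5,"tx":-37,"ty":-109,"tz":68,"gripper":1}]' |head -3
python3 -m creep '[{"wx":0,"wy":0,"wz":0,"tx":0,"ty":0,"tz":0,"gripper":1},{"wx":0,"wy":0,"wz":0,"tx":0,"ty":0,"tz":0,"gripper":1}]' |head -3
python3 -c "
from h import *
rel(.429,-.080,.003,165,0)"
```

```text
time_s: 31.47
tool_pos: [0.4265, -0.0804, 0.0575]
tool_rot: [-180.0, -0.1, 164.8]
time_s: 31.63
tool_pos: [0.428, -0.0781, 0.0603]
tool_rot: [-180.0, -0.0, 165.0]
shift [-1.4 -1.6 57.3] turn [-0. -0.  0.] rows 2.0 1.0
```

```bash
python3 -m creep '[{"wx":0,"wy":0,"wz":0,"tx":-1,"ty":-1,"tz":20,"gripper":1},{"wx":0,"wy":0,"wz":0,"tx":-1,"ty":-1,"tz":40,"gripper":1},{"wx":0,"wy":0,"wz":0,"tx":-1,"ty":-1,"tz":57,"gripper":1},{"wx":0,"wy":0,"wz":0,"tx":-1,"ty":-1,"tz":57,"gripper":-1},{"wx":0,"wy":0,"wz":0,"tx":-1,"ty":-1,"tz":57,"gripper":-1}]' 30 |head -2
python3 -m creep '[{"wx":0,"wy":0,"wz":0,"tx":0,"ty":0,"tz":0,"gripper":-1},{"wx":0,"wy":0,"wz":0,"tx":0,"ty":0,"tz":0,"gripper":-1},{"wx":0,"wy":0,"wz":0,"tx":0,"ty":0,"tz":0,"gripper":-1},{"wx":0,"wy":0,"wz":0,"tx":0,"ty":0,"tz":0,"gripper":-1},{"wx":0,"wy":0,"wz":0,"tx":0,"ty":0,"tz":0,"gripper":-1}]' 30
python3 -m creep '[{"wx":0,"wy":0,"wz":0,"tx":0,"ty":0,"tz":-25,"gripper":-1},{"wx":0,"wy":0,"wz":0,"tx":0,"ty":0,"tz":-60,"gripper":-1},{"wx":0,"wy":0,"wz":0,"tx":0,"ty":0,"tz":-100,"gripper":-1},{"wx":0,"wy":0,"wz":0,"tx":0,"ty":0,"tz":-110,"gripper":-1},{"wx":0,"wy":0,"wz":0,"tx":0,"ty":0,"tz":-110,"gripper":-1}]' 30
python3 -c "
from h import *
weigh(4);rel(.533,-.384,.12,181,0);rel(.42,0.05,.12,178,0)"
```

```text
time_s: 32.05
tool_pos: [0.4297, -0.0797, 0.0045]
time_s: 32.47
tool_pos: [0.4308, -0.0798, 0.0052]
tool_rot: [179.9, 0.3, 165.0]
force: [-0.6, 2.8, 7.6]
grip_width: 0.0619
grasp_force: 29.8
time_s: 32.88
tool_pos: [0.4309, -0.0812, 0.1166]
tool_rot: [180.0, 0.4, 164.9]
force: [0.5, -0.1, -4.1]
grip_width: 0.0619
grasp_force: 29.8
Fz -5.06 sd 0.81
shift [-181.8 -265.4   -9.4] turn [ -0.   -0.2 -16.1] rows 8.0 3.0
shift [ 40.2 124.2  -8.9] turn [ -0.   -0.2 -13.1] rows 4.0 2.0
```

```bash
python3 -m creep '[{"wx":0,"wy":0,"wz":-4,"tx":10,"ty":31,"tz":-10,"gripper":-1},{"wx":0,"wy":0,"wz":-8,"tx":20,"ty":62,"tz":-20,"gripper":-1},{"wx":0,"wy":0,"wz":-12,"tx":30,"ty":93,"tz":-24,"gripper":-1},{"wx":0,"wy":0,"wz":-13,"tx":40,"ty":124,"tz":-24,"gripper":-1},{"wx":0,"wy":0,"wz":-13,"tx":56,"ty":160,"tz":-24,"gripper":-1}]' 40
python3 -c "
from h import *
rel(.38,.23,.14,178,0);rel(.375,.317,.15,178,14)"
```

```text
time_s: 33.5
tool_pos: [0.4154, 0.0885, 0.1357]
tool_rot: [-179.9, -0.0, 177.9]
force: [1.2, 0.4, -5.2]
grip_width: 0.0616
grasp_force: 39.8
shift [ 40.7 140.1  -4.5] turn [-0.1 -0.1 -0.1] rows 4.0 1.0
shift [ 48.9 226.8 -14.6] turn [ -0.1 -14.1  -0.1] rows 6.0 2.0
```

```bash
python3 -m creep '[{"wx":0,"wy":0,"wz":0,"tx":10,"ty":36,"tz":-3,"gripper":-1},{"wx":0,"wy":0,"wz":0,"tx":20,"ty":72,"tz":-6,"gripper":-1},{"wx":0,"wy":0,"wz":0,"tx":30,"ty":108,"tz":-9,"gripper":-1},{"wx":0,"wy":0,"wz":0,"tx":38,"ty":144,"tz":-12,"gripper":-1},{"wx":0,"wy":-4,"wz":0,"tx":38,"ty":184,"tz":-12,"gripper":-1}]' 40 |head -3
python3 -c "
from h import *
rel(.38,.317,.15,178,14)"
python3 -m creep '[{"wx":0,"wy":-5,"wz":0,"tx":0,"ty":20,"tz":0,"gripper":-1},{"wx":0,"wy":-10,"wz":0,"tx":0,"ty":44,"tz":0,"gripper":-1},{"wx":0,"wy":-10,"wz":0,"tx":0,"ty":44,"tz":0,"gripper":-1},{"wx":0,"wy":-10,"wz":0,"tx":0,"ty":44,"tz":0,"gripper":-1}]' 40 |head -3
python3 - <<'E'
from h import *
print(get_obs()['qpos'].round(1))
rel(.429,.317,.09,178,14);rel(.429,.317,.017,178,14)
E
```

```text
time_s: 33.92
tool_pos: [0.3848, 0.2735, 0.1474]
tool_rot: [-179.9, 3.9, 177.7]
shift [ 6.3 43.3 -3.2] turn [ -0.2 -10.1  -0.2] rows 2.0 2.0
time_s: 34.25
tool_pos: [0.3832, 0.3183, 0.1467]
tool_rot: [-179.8, 13.8, 178.3]
[-21.8  -5.6 -28.2 115.7   9.5  61.1  34.3]
shift [-30.9   0.3  66. ] turn [-0.1 -0.2  0.3] rows 2.0 1.0
shift [-13.4   0.5 136.9] turn [-0.1 -0.2  0.3] rows 4.0 1.0
```

```bash
python3 -m creep '[{"wx":0,"wy":0,"wz":0,"tx":-15,"ty":0,"tz":25,"gripper":-1},{"wx":0,"wy":0,"wz":0,"tx":-31,"ty":0,"tz":50,"gripper":-1},{"wx":0,"wy":0,"wz":0,"tx":-31,"ty":0,"tz":66,"gripper":-1},{"wx":0,"wy":0,"wz":0,"tx":-31,"ty":0,"tz":66,"gripper":-1}]' 40 
python3 -c "
from h import *
rel(.43,.317,.030,178,14);rel(.43,.317,.015,178,14)"
```

```text
time_s: 34.58
tool_pos: [0.4315, 0.3109, 0.0871]
tool_rot: [-179.6, 13.6, 177.7]
force: [-1.5, -0.7, -5.7]
grip_width: 0.0619
grasp_force: 39.8
shift [15.1  6.4 55.1] turn [-0.5 -0.4 -0.3] rows 2.0 1.0
shift [18.6  6.5 69.6] turn [-0.5 -0.4 -0.3] rows 2.0 1.0
```

```bash
python3 -m creep '[{"wx":0,"wy":0,"wz":0,"tx":5,"ty":2,"tz":20,"gripper":-1},{"wx":0,"wy":0,"wz":0,"tx":10,"ty":2,"tz":40,"gripper":-1},{"wx":0,"wy":0,"wz":0,"tx":15,"ty":2,"tz":55,"gripper":-1},{"wx":0,"wy":0,"wz":0,"tx":15,"ty":2,"tz":55,"gripper":-1}]' 40 |head -4
python3 -c "
from h import *
rel(.43,.317,.015,178,14)"
python3 -m creep '[{"wx":0,"wy":0,"wz":0,"tx":1,"ty":0,"tz":6,"gripper":-1},{"wx":0,"wy":0,"wz":0,"tx":2,"ty":0,"tz":10,"gripper":-1},{"wx":0,"wy":0,"wz":0,"tx":3,"ty":0,"tz":13,"gripper":-1},{"wx":0,"wy":0,"wz":0,"tx":3,"ty":0,"tz":13,"gripper":-1}]' 12
python3 -m creep '[{"wx":0,"wy":0,"wz":0,"tx":0,"ty":0,"tz":0,"gripper":-1},{"wx":0,"wy":0,"wz":0,"tx":0,"ty":0,"tz":0,"gripper":-1},{"wx":0,"wy":0,"wz":0,"tx":0,"ty":0,"tz":0,"gripper":-1},{"wx":0,"wy":0,"wz":0,"tx":0,"ty":0,"tz":0,"gripper":-1}]' 5
python3 -c "
from h import *
cartons(z0=.05,z1=.08,box=(.3,.5,.25,.42))
rel(.43,.317,.015,178,14)"
```

```text
time_s: 34.92
tool_pos: [0.4285, 0.3147, 0.0318]
tool_rot: [-179.7, 13.7, 177.9]
force: [-1.0, -0.9, -4.3]
shift [ 2.6  2.5 16.6] turn [-0.4 -0.3 -0.1] rows 1.0 1.0
time_s: 35.25
tool_pos: [0.4318, 0.3179, 0.0227]
tool_rot: [-180.0, 14.1, 177.9]
force: [-0.2, 0.3, -3.9]
grip_width: 0.0619
grasp_force: 11.9
time_s: 35.58
tool_pos: [0.4319, 0.3183, 0.023]
tool_rot: [180.0, 14.1, 177.9]
force: [-0.2, -0.3, -4.7]
grip_width: 0.0627
grasp_force: 5.0
74 x 358 y 332 size 34 33 yaw -88
shift [ 3.7 -1.3  7.3] turn [-0.   0.1 -0.1] rows 1.0 1.0
```

```bash
python3 -m creep '[{"wx":0,"wy":0,"wz":0,"tx":1,"ty":0,"tz":3,"gripper":-1},{"wx":0,"wy":0,"wz":0,"tx":2,"ty":0,"tz":6,"gripper":-1},{"wx":0,"wy":0,"wz":0,"tx":2,"ty":0,"tz":9,"gripper":-1},{"wx":0,"wy":0,"wz":0,"tx":2,"ty":0,"tz":10,"gripper":-1},{"wx":0,"wy":0,"wz":0,"tx":2,"ty":0,"tz":10,"gripper":-1}]' 8
python3 -m creep '[{"wx":0,"wy":0,"wz":0,"tx":0,"ty":0,"tz":0,"gripper":0.8},{"wx":0,"wy":0,"wz":0,"tx":0,"ty":0,"tz":0,"gripper":0.8},{"wx":0,"wy":0,"wz":0,"tx":0,"ty":0,"tz":0,"gripper":0.8},{"wx":0,"wy":0,"wz":0,"tx":0,"ty":0,"tz":0,"gripper":0.8},{"wx":0,"wy":0,"wz":0,"tx":0,"ty":0,"tz":0,"gripper":0.8}]'
python3 -m creep '[{"wx":0,"wy":0,"wz":0,"tx":0,"ty":0,"tz":-30,"gripper":0.9},{"wx":0,"wy":0,"wz":0,"tx":0,"ty":0,"tz":-70,"gripper":1},{"wx":0,"wy":0,"wz":0,"tx":0,"ty":0,"tz":-110,"gripper":1},{"wx":0,"wy":0,"wz":0,"tx":0,"ty":-40,"tz":-115,"gripper":1},{"wx":0,"wy":5,"wz":0,"tx":5,"ty":-80,"tz":-115,"gripper":1}]'
python3 - <<'E'
from h import *
cartons(); rel(.40,.15,.13,178,0)
print('rims',redfit('side',.573,.32,.066,.15,.06))
snap('side');print([(q,np.round(r['point'],3),round(r['confidence'],2)) for q in('pot_large_c','pot_small_c','carton_1_c') for r in nets.place_of(q,'side')[:3]])
E
```

```text
time_s: 36.05
tool_pos: [0.4343, 0.3177, 0.0137]
tool_rot: [-180.0, 14.3, 177.9]
force: [0.9, -3.2, 4.4]
grip_width: 0.062
grasp_force: 8.0
time_s: 36.47
tool_pos: [0.4319, 0.3183, 0.0123]
tool_rot: [-180.0, 14.1, 178.0]
force: [0.6, 0.6, -0.1]
grip_width: 0.0773
grasp_force: 0.0
time_s: 36.88
tool_pos: [0.3948, 0.2431, 0.1261]
tool_rot: [179.8, 9.4, 178.5]
force: [2.3, -1.3, -1.3]
grip_width: 0.0868
grasp_force: 0.0
116 x 760 y -422 size 150 36 yaw -17
86 x 737 y 167 size 70 20 yaw -8
213 x 597 y -382 size 63 50 yaw -2
222 x 535 y -80 size 50 62 yaw 14
233 x 465 y -224 size 50 64 yaw 21
66 x 354 y 340 size 43 24 yaw -54
264 x 350 y -177 size 62 47 yaw -37
shift [ -6.1 -80.8  -4.4] turn [-0.2  8.9 -0.2] rows 2.0 2.0
rims (463, array([0.5611, 0.3232]), array([0.057, 0.066]), np.float64(0.131))
[('pot_large_c', array([0.577, 0.32 , 0.045]), 0.73), ('pot_small_c', array([0.571, 0.322, 0.094]), 0.6), ('carton_1_c', array([ 0.54 , -0.079,  0.026]), 0.75)]
```

```bash
python3 -m creep '[{"wx":0,"wy":4,"wz":-3,"tx":-3,"ty":-40,"tz":0,"gripper":1},{"wx":0,"wy":9,"wz":-7,"tx":-7,"ty":-80,"tz":-4,"gripper":1},{"wx":0,"wy":9,"wz":-10,"tx":-14,"ty":-120,"tz":-4,"gripper":1},{"wx":0,"wy":9,"wz":-14,"tx":-22,"ty":-160,"tz":-4,"gripper":1},{"wx":0,"wy":9,"wz":-18,"tx":-30,"ty":-200,"tz":-4,"gripper":1}]' |head -3
python3 -c "
from h import *
rel(.44,-.12,.13,200,0)"
```

```text
time_s: 37.6
tool_pos: [0.4185, 0.0378, 0.1311]
tool_rot: [-178.6, -0.3, -163.8]
shift [  23.4 -157.4    5.2] turn [-1.4 -0.3 -3.8] rows 4.0 1.0
```

```bash
python3 -m creep '[{"wx":-1.4,"wy":0,"wz":-3.8,"tx":6,"ty":-39,"tz":0,"gripper":1},{"wx":-1.4,"wy":0,"wz":-3.8,"tx":12,"ty":-78,"tz":0,"gripper":1},{"wx":-1.4,"wy":0,"wz":-3.8,"tx":18,"ty":-117,"tz":0,"gripper":1},{"wx":-1.4,"wy":0,"wz":-3.8,"tx":23,"ty":-156,"tz":3,"gripper":1},{"wx":-1.4,"wy":0,"wz":-3.8,"tx":26,"ty":-190,"tz":5,"gripper":1}]' |head -3
python3 -c "
from h import *
rel(.465,-.224,.06,200,0)"
```

```text
time_s: 38.02
tool_pos: [0.4455, -0.1532, 0.1309]
tool_rot: [-179.9, -0.3, -160.3]
shift [  5.2 -73.2  71. ] turn [-0.1 -0.3 -0.3] rows 3.0 1.0
```

```bash
python3 -m creep '[{"wx":0,"wy":0,"wz":0,"tx":3,"ty":-38,"tz":10,"gripper":1},{"wx":0,"wy":0,"wz":0,"tx":5,"ty":-73,"tz":35,"gripper":1},{"wx":0,"wy":0,"wz":0,"tx":5,"ty":-73,"tz":70,"gripper":1},{"wx":0,"wy":0,"wz":0,"tx":5,"ty":-73,"tz":70,"gripper":1},{"wx":0,"wy":0,"wz":0,"tx":5,"ty":-73,"tz":70,"gripper":1}]' |head -3
python3 -c "
from h import *
rel(.465,-.224,.004,200,0)"
```

```text
time_s: 38.43
tool_pos: [0.4634, -0.2201, 0.059]
tool_rot: [179.8, -0.5, -160.2]
shift [-0.8 -4.4 55. ] turn [ 0.2 -0.5 -0.3] rows 2.0 1.0
```

```bash
python3 -m creep '[{"wx":0,"wy":0,"wz":0,"tx":0,"ty":-3,"tz":20,"gripper":1},{"wx":0,"wy":0,"wz":0,"tx":0,"ty":-3,"tz":40,"gripper":1},{"wx":0,"wy":0,"wz":0,"tx":0,"ty":-3,"tz":55,"gripper":1},{"wx":0,"wy":0,"wz":0,"tx":0,"ty":-3,"tz":55,"gripper":-1},{"wx":0,"wy":0,"wz":0,"tx":0,"ty":-3,"tz":55,"gripper":-1}]' 30 |head -2
python3 -m creep '[{"wx":0,"wy":0,"wz":0,"tx":0,"ty":0,"tz":0,"gripper":-1},{"wx":0,"wy":0,"wz":0,"tx":0,"ty":0,"tz":0,"gripper":-1},{"wx":0,"wy":0,"wz":0,"tx":0,"ty":0,"tz":0,"gripper":-1},{"wx":0,"wy":0,"wz":0,"tx":0,"ty":0,"tz":0,"gripper":-1},{"wx":0,"wy":0,"wz":0,"tx":0,"ty":0,"tz":0,"gripper":-1}]' 30
python3 -m creep '[{"wx":0,"wy":0,"wz":0,"tx":0,"ty":0,"tz":-25,"gripper":-1},{"wx":0,"wy":0,"wz":0,"tx":0,"ty":0,"tz":-60,"gripper":-1},{"wx":0,"wy":0,"wz":0,"tx":0,"ty":0,"tz":-100,"gripper":-1},{"wx":0,"wy":0,"wz":0,"tx":0,"ty":0,"tz":-110,"gripper":-1},{"wx":0,"wy":0,"wz":0,"tx":0,"ty":0,"tz":-110,"gripper":-1}]' 30
python3 -c "
from h import *
weigh(4);rel(.49,-.384,.12,181,0)"
```

```text
time_s: 38.85
tool_pos: [0.4666, -0.2236, 0.0074]
time_s: 39.27
tool_pos: [0.4667, -0.225, 0.0079]
tool_rot: [-179.9, -0.1, -160.3]
force: [-0.8, 0.9, 5.9]
grip_width: 0.0619
grasp_force: 30.0
time_s: 39.68
tool_pos: [0.4687, -0.2261, 0.1205]
tool_rot: [-179.7, 0.1, -160.4]
force: [0.8, -0.3, 0.2]
grip_width: 0.0618
grasp_force: 30.0
Fz -0.81 sd 0.70
shift [  29.8 -159.    -5.7] turn [ 0.  -0.4 18.6] rows 4.0 3.0
```

Carton D is light, so it goes in the crate.

```bash
python3 -m creep '[{"wx":0,"wy":0,"wz":5,"tx":7,"ty":-38,"tz":-5,"gripper":-1},{"wx":0,"wy":0,"wz":10,"tx":15,"ty":-76,"tz":-5,"gripper":-1},{"wx":0,"wy":0,"wz":15,"tx":22,"ty":-114,"tz":-5,"gripper":-1},{"wx":0,"wy":0,"wz":18.6,"tx":30,"ty":-157,"tz":-5,"gripper":-1},{"wx":0,"wy":0,"wz":18.6,"tx":30,"ty":-157,"tz":-5,"gripper":-1}]' 30 |head -3
python3 -m creep '[{"wx":0,"wy":0,"wz":0,"tx":0,"ty":0,"tz":0,"gripper":-1},{"wx":0,"wy":0,"wz":0,"tx":0,"ty":0,"tz":20,"gripper":-1},{"wx":0,"wy":0,"wz":0,"tx":0,"ty":0,"tz":20,"gripper":-1}]' 30 |head -3
python3 -c "
from h import *
rel(.49,-.384,.015,181,0)"
```

```text
time_s: 40.3
tool_pos: [0.4872, -0.3913, 0.1187]
tool_rot: [-179.6, -0.5, -179.6]
time_s: 40.55
tool_pos: [0.4882, -0.3795, 0.0968]
tool_rot: [179.8, -0.6, -178.9]
shift [-2.6 -4.8 81.8] turn [ 0.2 -0.6  0.1] rows 2.0 1.0
```

```bash
python3 -m creep '[{"wx":0,"wy":0,"wz":0,"tx":-2,"ty":-4,"tz":25,"gripper":-1},{"wx":0,"wy":0,"wz":0,"tx":-2,"ty":-4,"tz":50,"gripper":-1},{"wx":0,"wy":0,"wz":0,"tx":-2,"ty":-4,"tz":70,"gripper":-1},{"wx":0,"wy":0,"wz":0,"tx":-2,"ty":-4,"tz":82,"gripper":-1},{"wx":0,"wy":0,"wz":0,"tx":-2,"ty":-4,"tz":82,"gripper":-1}]' 20 |head -4
python3 -m creep '[{"wx":0,"wy":0,"wz":0,"tx":0,"ty":0,"tz":0,"gripper":0.75},{"wx":0,"wy":0,"wz":0,"tx":0,"ty":0,"tz":0,"gripper":0.75},{"wx":0,"wy":0,"wz":0,"tx":0,"ty":0,"tz":0,"gripper":0.75},{"wx":0,"wy":0,"wz":0,"tx":0,"ty":0,"tz":-40,"gripper":0.75},{"wx":0,"wy":0,"wz":0,"tx":0,"ty":0,"tz":-80,"gripper":1}]'
python3 -c "
from h import *
cartons()
rel(.47,-.20,.13,195,25)
print(get_obs()['qpos'].round(1))"
```

```text
time_s: 40.97
tool_pos: [0.4901, -0.3837, 0.0161]
tool_rot: [179.8, -0.6, -178.9]
force: [-0.5, 0.6, -0.6]
time_s: 41.38
tool_pos: [0.4911, -0.3856, 0.0992]
tool_rot: [180.0, -0.5, -178.9]
force: [0.4, -0.9, 1.4]
grip_width: 0.0778
grasp_force: 0.0
118 x 704 y 391 size 38 160 yaw 75
86 x 738 y 166 size 68 21 yaw -9
236 x 489 y -385 size 50 62 yaw 2
245 x 431 y 316 size 63 48 yaw -5
258 x 365 y 317 size 65 49 yaw -2
259 x 351 y -177 size 64 48 yaw -37
shift [ 22.8 190.3 -21.4] turn [ -3.6 -24.6 -13.6] rows 5.0 4.0
[ 17.3  19.1  22.6  93.3  -7.6  68.5 132.5]
```

```bash
python3 - <<'E'
from h import *
for c in('scene','side'):
    p,d=snap(c); W=cloud(c,d).reshape(-1,3); q=p.reshape(-1,3).astype(int)
    m=(q[:,0]>120)&(q[:,1]>110)&(q[:,2]<90)&(W[:,2]>.09)&(abs(W[:,1]+.08)<.1)&(abs(W[:,0]-.53)<.1)
    P=W[m]; print(c,m.sum()); 
    if m.sum(): 
        for a in np.arange(.09,.25,.015):
            k=P[(P[:,2]>=a)&(P[:,2]<a+.015)]
            if len(k): print('z%.3f n%d'%(a,len(k)),k.min(0).round(3),k.max(0).round(3))
cartons(box=(.5,.6,-.15,0))
E
```

```text
scene 38
z0.180 n24 [ 0.507 -0.068  0.187] [ 0.53  -0.033  0.195]
z0.195 n14 [ 0.508 -0.056  0.196] [ 0.521 -0.037  0.203]
side 118
z0.105 n5 [ 0.532 -0.093  0.116] [ 0.54  -0.086  0.12 ]
z0.120 n15 [ 0.525 -0.099  0.12 ] [ 0.539 -0.081  0.134]
z0.135 n19 [ 0.519 -0.095  0.136] [ 0.541 -0.078  0.149]
z0.150 n16 [ 0.521 -0.087  0.151] [ 0.535 -0.075  0.164]
z0.165 n12 [ 0.515 -0.083  0.167] [ 0.531 -0.055  0.178]
z0.180 n44 [ 0.502 -0.074  0.182] [ 0.526 -0.033  0.195]
z0.195 n7 [ 0.509 -0.054  0.195] [ 0.522 -0.034  0.198]
```

```bash
python3 -c "
from h import *
rel(.45,-.16,.13,193,15)"
python3 -m creep '[{"wx":-0.5,"wy":-2,"wz":-3,"tx":7,"ty":38,"tz":-15,"gripper":1},{"wx":-1,"wy":-5,"wz":-5,"tx":14,"ty":76,"tz":-30,"gripper":1},{"wx":-1,"wy":-8,"wz":-8,"tx":22,"ty":114,"tz":-30,"gripper":1},{"wx":-2,"wy":-12,"wz":-10,"tx":30,"ty":152,"tz":-30,"gripper":1},{"wx":-2,"wy":-15,"wz":-12,"tx":38,"ty":190,"tz":-30,"gripper":1}]' |head -3
python3 -c "
from h import *
rel(.462,-.13,.13,193,32);rel(.48,-.093,.105,193,32);print(get_obs()['qpos'].round(1))"
```

```text
shift [ 39.8 228.6 -28.5] turn [ -1.8 -14.9 -11.9] rows 6.0 3.0
time_s: 42.0
tool_pos: [0.4497, -0.1959, 0.1284]
tool_rot: [179.6, 14.9, -166.9]
shift [-26.4  61.3   5.8] turn [  0.5 -17.1   0. ] rows 2.0 3.0
shift [-45.   93.   36.9] turn [  0.5 -17.1   0. ] rows 3.0 3.0
[ 11.   -8.3  16.5 120.6  -9.2  56.5 135.1]
```

```bash
python3 -m creep '[{"wx":0,"wy":-6,"wz":0,"tx":-7,"ty":20,"tz":2,"gripper":1},{"wx":0,"wy":-12,"wz":0,"tx":-14,"ty":40,"tz":4,"gripper":1},{"wx":0,"wy":-17,"wz":0,"tx":-26,"ty":61,"tz":6,"gripper":1},{"wx":0,"wy":-17,"wz":0,"tx":-26,"ty":61,"tz":6,"gripper":1}]'
python3 -c "
from h import *
rel(.48,-.093,.105,193,32);rel(.540,-.079,.002,193,32);print(get_obs()['qpos'].round(1))"
```

```text
time_s: 42.33
tool_pos: [0.4615, -0.1345, 0.1281]
tool_rot: [179.1, 30.4, -166.8]
force: [-0.1, -0.1, 1.8]
grip_width: 0.0872
grasp_force: 0.0
shift [-12.   35.7  34.4] turn [ 1.  -1.6  0.1] rows 2.0 1.0
shift [-13.   33.7 154.4] turn [ 1.  -1.6  0.1] rows 4.0 1.0
[ 27.7 -17.2   2.2 133.1 -29.1  45.5 150.6]
```

```bash
python3 -m creep '[{"wx":0.5,"wy":0,"wz":0,"tx":-5,"ty":17,"tz":15,"gripper":1},{"wx":1,"wy":-1,"wz":0,"tx":-12,"ty":34,"tz":34,"gripper":1},{"wx":1,"wy":-1,"wz":0,"tx":-12,"ty":34,"tz":34,"gripper":1}]'
python3 -c "
from h import *
rel(.540,-.079,.002,193,32);print(get_obs()['qpos'].round(1))"
```

```text
time_s: 42.58
tool_pos: [0.4794, -0.0949, 0.1037]
tool_rot: [-179.9, 31.1, -166.9]
force: [-1.2, -0.5, -0.3]
grip_width: 0.087
grasp_force: 0.0
shift [ -1.1   2.  119.4] turn [-0.1 -0.9  0.1] rows 3.0 1.0
[ 27.7 -16.8  -5.  136.1 -31.3  38.5 146.6]
```

```bash
python3 -m creep '[{"wx":0,"wy":0,"wz":0,"tx":-1,"ty":2,"tz":20,"gripper":1},{"wx":0,"wy":0,"wz":0,"tx":-1,"ty":2,"tz":40,"gripper":1},{"wx":0,"wy":0,"wz":0,"tx":-1,"ty":2,"tz":60,"gripper":1},{"wx":0,"wy":0,"wz":0,"tx":-1,"ty":2,"tz":60,"gripper":1}]'
python3 -c "
from h import *
rel(.540,-.079,.002,193,31);print(get_obs()['qpos'].round(1))"
```

```text
time_s: 42.92
tool_pos: [0.5113, -0.0883, 0.0534]
tool_rot: [-179.9, 31.1, -167.0]
force: [-0.0, 0.6, 0.2]
grip_width: 0.0872
grasp_force: 0.0
shift [ 0.8  2.8 59.6] turn [-0.1  0.1  0. ] rows 2.0 1.0
[ 24.3  -8.   -5.2 136.2 -35.6  29.3 149.9]
```

```bash
python3 -m creep '[{"wx":0,"wy":0,"wz":0,"tx":1,"ty":2,"tz":20,"gripper":1},{"wx":0,"wy":0,"wz":0,"tx":1,"ty":2,"tz":40,"gripper":1},{"wx":0,"wy":0,"wz":0,"tx":1,"ty":2,"tz":58,"gripper":1},{"wx":0,"wy":0,"wz":0,"tx":1,"ty":2,"tz":58,"gripper":1}]'
python3 -m creep '[{"wx":0,"wy":0,"wz":0,"tx":0,"ty":0,"tz":0,"gripper":-1},{"wx":0,"wy":0,"wz":0,"tx":0,"ty":0,"tz":0,"gripper":-1},{"wx":0,"wy":0,"wz":0,"tx":0,"ty":0,"tz":0,"gripper":-1},{"wx":0,"wy":0,"wz":0,"tx":0,"ty":0,"tz":0,"gripper":-1},{"wx":0,"wy":0,"wz":0,"tx":0,"ty":0,"tz":0,"gripper":-1}]' 30
python3 -m creep '[{"wx":0,"wy":0,"wz":0,"tx":0,"ty":0,"tz":0,"gripper":-1},{"wx":0,"wy":0,"wz":0,"tx":0,"ty":0,"tz":0,"gripper":-1}]' 30
python3 -c "
from h import *
print(get_obs()['qpos'].round(1))"
```

```text
time_s: 43.25
tool_pos: [0.5414, -0.0778, 0.0073]
tool_rot: [-179.7, 30.9, -167.0]
force: [-0.6, 0.7, 0.2]
grip_width: 0.087
grasp_force: 0.0
time_s: 43.67
tool_pos: [0.5421, -0.0803, 0.0101]
tool_rot: [-179.5, 31.2, -167.0]
force: [-3.0, -1.2, 5.2]
grip_width: 0.0619
grasp_force: 30.4
time_s: 43.83
tool_pos: [0.5423, -0.0803, 0.0101]
tool_rot: [-179.5, 31.2, -167.0]
force: [-3.4, -0.8, 5.7]
grip_width: 0.0616
grasp_force: 30.0
[ 24.3   0.4  -8.6 135.1 -41.2  21.3 154.2]
```

```bash
python3 -m creep '[{"wx":0,"wy":0,"wz":0,"tx":-6,"ty":0,"tz":-11,"gripper":-1},{"wx":0,"wy":0,"wz":0,"tx":-12,"ty":0,"tz":-22,"gripper":-1},{"wx":0,"wy":0,"wz":0,"tx":5,"ty":0,"tz":-32,"gripper":-1},{"wx":0,"wy":0,"wz":0,"tx":22,"ty":0,"tz":-42,"gripper":-1},{"wx":0,"wy":0,"wz":0,"tx":39,"ty":0,"tz":-52,"gripper":-1}]' 30
python3 -c "
from h import *
weigh(2);rel(.465,-.14,.10,190,20);print(get_obs()['qpos'].round(1))"
```

```text
time_s: 44.25
tool_pos: [0.4825, -0.0931, 0.0338]
tool_rot: [-179.5, 31.1, -167.0]
force: [1.9, -2.7, -11.5]
grip_width: 0.062
grasp_force: 29.9
Fz -4.48 sd 7.02
shift [ -8.6 -40.2 -69.2] turn [ 0.6 11.3  2.5] rows 2.0 2.0
[ 20.9  -9.6   0.2 140.2 -37.6  27.4 154.2]
```

```bash
python3 -m creep '[{"wx":0,"wy":2,"wz":0,"tx":0,"ty":-10,"tz":-20,"gripper":-1},{"wx":0,"wy":4,"wz":1,"tx":-3,"ty":-20,"tz":-40,"gripper":-1},{"wx":0,"wy":8,"wz":2,"tx":-6,"ty":-40,"tz":-60,"gripper":-1},{"wx":0,"wy":11,"wz":3,"tx":-9,"ty":-55,"tz":-70,"gripper":-1},{"wx":0,"wy":11,"wz":3,"tx":-9,"ty":-55,"tz":-70,"gripper":-1}]' 30
python3 -c "
from h import *
weigh(4);rel(.48,-.25,.14,184,20);print(get_obs()['qpos'].round(1))"
```

```text
time_s: 44.77
tool_pos: [0.4723, -0.1557, 0.1031]
tool_rot: [179.4, 20.4, -170.3]
force: [1.3, 0.1, 0.1]
grip_width: 0.0616
grasp_force: 29.9
Fz -0.63 sd 0.57
shift [-12.  -99.3 -43.6] turn [ 3.  -0.1  5.4] rows 3.0 1.0
[ 28.2  -9.2  -3.4 127.  -17.2  47.4 134.7]
```

```bash
python3 -c "
from h import *
rel(.53,-.21,.09,165,31.2)"
```

```text
shift [-47.6 -69.6  23.1] turn [ 11.7 -11.3  22.2] rows 3.0 4.0
```

```bash
python3 -m creep '[{"wx":3,"wy":-3,"wz":5.5,"tx":-12,"ty":-18,"tz":0,"gripper":-1},{"wx":6,"wy":-6,"wz":11,"tx":-24,"ty":-35,"tz":6,"gripper":-1},{"wx":9,"wy":-9,"wz":17,"tx":-36,"ty":-52,"tz":14,"gripper":-1},{"wx":11.7,"wy":-11.3,"wz":22.2,"tx":-48,"ty":-70,"tz":23,"gripper":-1},{"wx":11.7,"wy":-11.3,"wz":22.2,"tx":-48,"ty":-70,"tz":23,"gripper":-1}]' 30
python3 -c "
from h import *
rel(.53,-.21,.012,165,31.2);print(get_obs()['qpos'].round(1))"
```

```text
time_s: 45.38
tool_pos: [0.5304, -0.2099, 0.089]
tool_rot: [179.9, 31.2, 164.9]
force: [-0.2, 0.6, -0.9]
grip_width: 0.0619
grasp_force: 29.9
shift [40.2 -0.3 65.7] turn [-0.   0.  -0.1] rows 2.0 1.0
[ 32.1  -7.5 -10.4 130.9 -10.8  25.8 104.8]
```

```bash
python3 -m creep '[{"wx":0,"wy":0,"wz":0,"tx":14,"ty":0,"tz":22,"gripper":-1},{"wx":0,"wy":0,"wz":0,"tx":28,"ty":0,"tz":46,"gripper":-1},{"wx":0,"wy":0,"wz":0,"tx":36,"ty":0,"tz":60,"gripper":-1},{"wx":0,"wy":0,"wz":0,"tx":40,"ty":0,"tz":66,"gripper":-1},{"wx":0,"wy":0,"wz":0,"tx":40,"ty":0,"tz":66,"gripper":-1}]' 15
python3 -m creep '[{"wx":0,"wy":0,"wz":0,"tx":0,"ty":0,"tz":0,"gripper":1},{"wx":0,"wy":0,"wz":0,"tx":0,"ty":0,"tz":0,"gripper":1},{"wx":0,"wy":0,"wz":0,"tx":0,"ty":0,"tz":0,"gripper":1},{"wx":0,"wy":0,"wz":0,"tx":0,"ty":0,"tz":0,"gripper":1}]'
python3 -m creep '[{"wx":0,"wy":4,"wz":0,"tx":0,"ty":0,"tz":-40,"gripper":1},{"wx":0,"wy":10,"wz":0,"tx":-10,"ty":0,"tz":-75,"gripper":1},{"wx":0,"wy":17,"wz":0,"tx":-20,"ty":0,"tz":-90,"gripper":1},{"wx":0,"wy":24,"wz":0,"tx":-30,"ty":0,"tz":-95,"gripper":1},{"wx":0,"wy":31,"wz":0,"tx":-40,"ty":0,"tz":-95,"gripper":1}]'
python3 -c "
from h import *
cartons()
p,d=snap('side');print([(np.round(r['point'],3),round(r['confidence'],2)) for r in nets.place_of('carton_1_c','side')])
snap('wrist');print([(np.round(r['point'],3),round(r['confidence'],2)) for r in nets.place_of('carton_1_c','wrist')])
rel(.53,-.21,.1,165)"
```

```text
time_s: 45.8
tool_pos: [0.5294, -0.2106, 0.0123]
tool_rot: [180.0, 31.0, 165.1]
force: [-0.3, -0.1, -0.9]
grip_width: 0.0624
grasp_force: 15.0
time_s: 46.13
tool_pos: [0.5331, -0.2127, 0.0171]
tool_rot: [-179.9, 31.5, 165.0]
force: [0.5, -0.5, 0.8]
grip_width: 0.0813
grasp_force: 0.0
time_s: 46.55
tool_pos: [0.5191, -0.21, 0.1239]
tool_rot: [-179.8, 2.7, 164.9]
force: [1.7, -0.6, 0.1]
grip_width: 0.0873
grasp_force: 0.0
134 x 702 y 393 size 33 161 yaw 75
120 x 759 y -422 size 150 34 yaw -16
84 x 738 y 167 size 66 22 yaw -13
220 x 598 y -382 size 51 62 yaw 2
225 x 523 y -210 size 63 51 yaw -15
244 x 488 y -385 size 49 64 yaw 4
248 x 431 y 316 size 62 49 yaw -4
256 x 365 y 316 size 65 48 yaw -3
259 x 350 y -177 size 63 47 yaw -39
[]
[(array([ 0.529, -0.21 ,  0.026]), 0.67)]
shift [-12.5   1.5  17.3] turn [-0.   2.4 -0. ] rows 1.0 1.0
```

```bash
python3 -m creep '[{"wx":0,"wy":2.4,"wz":0,"tx":-7,"ty":1,"tz":30,"gripper":1},{"wx":0,"wy":2.4,"wz":0,"tx":-7,"ty":1,"tz":56,"gripper":1},{"wx":0,"wy":2.4,"wz":0,"tx":-7,"ty":1,"tz":56,"gripper":1}]' |head -3
python3 -c "
from h import *
rel(.525,-.21,.004,165)"
python3 -m creep '[{"wx":0,"wy":0,"wz":0,"tx":0,"ty":0,"tz":25,"gripper":1},{"wx":0,"wy":0,"wz":0,"tx":0,"ty":0,"tz":45,"gripper":1},{"wx":0,"wy":0,"wz":0,"tx":0,"ty":0,"tz":60,"gripper":1},{"wx":0,"wy":0,"wz":0,"tx":0,"ty":0,"tz":60,"gripper":-1},{"wx":0,"wy":0,"wz":0,"tx":0,"ty":0,"tz":60,"gripper":-1}]' 30|head -3
python3 -m creep '[{"wx":0,"wy":0,"wz":0,"tx":0,"ty":0,"tz":0,"gripper":-1},{"wx":0,"wy":0,"wz":0,"tx":0,"ty":0,"tz":0,"gripper":-1},{"wx":0,"wy":0,"wz":0,"tx":0,"ty":0,"tz":0,"gripper":-1},{"wx":0,"wy":0,"wz":0,"tx":0,"ty":0,"tz":0,"gripper":-1},{"wx":0,"wy":0,"wz":0,"tx":0,"ty":0,"tz":0,"gripper":-1}]' 30
python3 -m creep '[{"wx":0,"wy":0,"wz":0,"tx":0,"ty":0,"tz":-35,"gripper":-1},{"wx":0,"wy":0,"wz":0,"tx":0,"ty":0,"tz":-75,"gripper":-1},{"wx":0,"wy":0,"wz":0,"tx":0,"ty":0,"tz":-110,"gripper":-1},{"wx":0,"wy":0,"wz":0,"tx":0,"ty":0,"tz":-115,"gripper":-1}]' 30
python3 -c "
from h import *
rel(.412,-.386,.12,181)"
```

```text
time_s: 47.05
tool_pos: [0.5219, -0.2082, 0.0576]
tool_rot: [-180.0, -0.4, 165.0]
shift [-3.8 -0.9 53.6] turn [-0.  -0.4 -0. ] rows 2.0 1.0
time_s: 47.47
tool_pos: [0.5255, -0.2098, 0.003]
tool_rot: [-179.9, 0.1, 164.9]
time_s: 47.88
tool_pos: [0.5276, -0.2101, 0.0036]
tool_rot: [-179.9, 0.2, 165.0]
force: [-2.2, 1.4, 6.8]
grip_width: 0.0619
grasp_force: 30.0
time_s: 48.22
tool_pos: [0.5309, -0.2111, 0.1243]
tool_rot: [-179.9, 0.7, 165.0]
force: [0.9, -0.7, -1.1]
grip_width: 0.0619
grasp_force: 30.0
shift [  69.5 -199.7    3.8] turn [ -0.2   0.7 -16. ] rows 6.0 3.0
```

```bash
python3 -m creep '[{"wx":0,"wy":0,"wz":-4,"tx":13,"ty":-38,"tz":0,"gripper":-1},{"wx":0,"wy":0,"wz":-8,"tx":27,"ty":-76,"tz":0,"gripper":-1},{"wx":0,"wy":0,"wz":-12,"tx":40,"ty":-114,"tz":0,"gripper":-1},{"wx":0,"wy":0,"wz":-16,"tx":54,"ty":-152,"tz":0,"gripper":-1},{"wx":0,"wy":0,"wz":-16,"tx":68,"ty":-190,"tz":0,"gripper":-1}]' 30|head -3
python3 -m creep '[{"wx":0,"wy":0,"wz":0,"tx":0,"ty":0,"tz":0,"gripper":-1},{"wx":0,"wy":0,"wz":0,"tx":0,"ty":0,"tz":0,"gripper":-1}]' 30|head -3
python3 -c "
from h import *
rel(.413,-.386,.10,181)"
```

```text
time_s: 48.63
tool_pos: [0.4103, -0.3768, 0.1169]
tool_rot: [-179.9, 0.1, -178.8]
time_s: 48.8
tool_pos: [0.409, -0.3783, 0.1166]
tool_rot: [-179.9, -0.0, -179.4]
shift [-3.9 -7.7 16.6] turn [-0.1 -0.  -0.4] rows 1.0 1.0
```

```bash
python3 -m creep '[{"wx":0,"wy":0,"wz":0,"tx":-4,"ty":-8,"tz":20,"gripper":-1},{"wx":0,"wy":0,"wz":0,"tx":-4,"ty":-8,"tz":50,"gripper":-1},{"wx":0,"wy":0,"wz":0,"tx":-4,"ty":-8,"tz":80,"gripper":-1},{"wx":0,"wy":0,"wz":0,"tx":-4,"ty":-8,"tz":104,"gripper":-1},{"wx":0,"wy":0,"wz":0,"tx":-4,"ty":-8,"tz":105,"gripper":-1}]' 20|head -4
python3 -m creep '[{"wx":0,"wy":0,"wz":0,"tx":0,"ty":0,"tz":0,"gripper":-1},{"wx":0,"wy":0,"wz":0,"tx":0,"ty":0,"tz":0,"gripper":0.75},{"wx":0,"wy":0,"wz":0,"tx":0,"ty":0,"tz":0,"gripper":0.75},{"wx":0,"wy":0,"wz":0,"tx":0,"ty":0,"tz":0,"gripper":0.75},{"wx":0,"wy":0,"wz":0,"tx":0,"ty":0,"tz":-30,"gripper":0.75}]'
python3 -m creep '[{"wx":0,"wy":0,"wz":0,"tx":0,"ty":0,"tz":-40,"gripper":1},{"wx":0,"wy":0,"wz":0,"tx":0,"ty":0,"tz":-80,"gripper":1},{"wx":0,"wy":0,"wz":0,"tx":0,"ty":0,"tz":-120,"gripper":1},{"wx":0,"wy":0,"wz":0,"tx":0,"ty":30,"tz":-150,"gripper":1},{"wx":0,"wy":0,"wz":0,"tx":0,"ty":60,"tz":-170,"gripper":1}]'
python3 - <<'E'
from h import *
cartons()
p,d=snap('scene','fin.png')
cv2.imwrite('pics/fin2.png',cv2.resize(p[150:300,120:440],None,fx=2.5,fy=2.5,interpolation=cv2.INTER_CUBIC)[:,:,::-1])
snap('side','fins.png')
print([(q,np.round(r['point'],3),round(r['confidence'],2)) for q in('pot_large_c','pot_medium_c','pot_small_c','tray_floor') for r in nets.place_of(q,'side')[:2]])
E
```

```text
time_s: 49.22
tool_pos: [0.4152, -0.3807, 0.008]
tool_rot: [179.8, -0.1, -178.9]
force: [-0.4, 1.1, -0.5]
time_s: 49.63
tool_pos: [0.4128, -0.3806, 0.0381]
tool_rot: [179.7, -0.3, -179.0]
force: [0.1, 0.9, -0.5]
grip_width: 0.0748
grasp_force: 0.0
time_s: 50.05
tool_pos: [0.4154, -0.3252, 0.2168]
tool_rot: [-179.7, 0.3, -179.3]
force: [1.5, -0.1, 0.2]
grip_width: 0.0864
grasp_force: 0.0
131 x 699 y 391 size 37 151 yaw 74
82 x 739 y 167 size 69 22 yaw -6
227 x 489 y -385 size 51 62 yaw 3
245 x 431 y 316 size 64 48 yaw -1
241 x 412 y -383 size 49 62 yaw 2
257 x 366 y 316 size 63 51 yaw -1
160 x 345 y -183 size 47 50 yaw 56
[('pot_large_c', array([0.577, 0.321, 0.044]), 0.57), ('pot_large_c', array([ 0.737,  0.17 , -0.002]), 0.38), ('pot_medium_c', array([0.573, 0.32 , 0.071]), 0.51), ('pot_medium_c', array([ 0.492, -0.389,  0.034]), 0.41), ('pot_small_c', array([0.571, 0.321, 0.093]), 0.6), ('tray_floor', array([0.482, 0.317, 0.008]), 0.7)]
```

View pics/fin2.png

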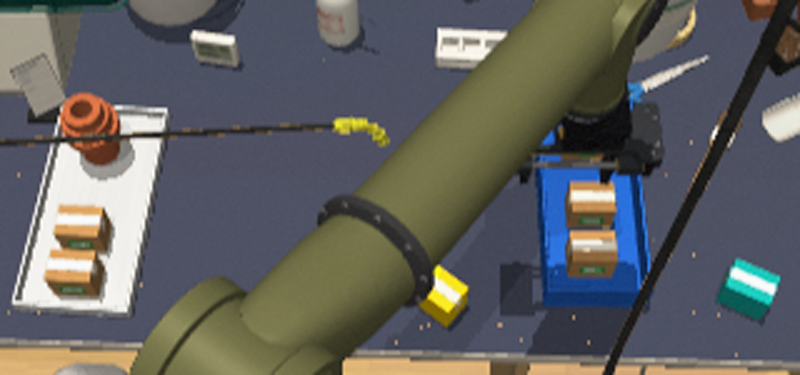

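The final picture shows the pots nested at (90,125), both full cartons flat in the tray at (80,228) and (75,272), and two empties in the crate at (590,202) and (590,252). The third empty is hidden behind the gripper, but was last measured in place at (0.598, -0.382). The bottle, hygrometer and rack are undisturbed.

```bash
python3 -c "
from cell import env
print(env.sign_off())"
```

```text
the job is handed in; nothing more can be done
None
```

I handed the job in at about 50 s: the pots are nested in size order in the tray, the two full cartons sit flat beside them, and the three empty cartons are side by side on the crate floor; the one nearest the back was hidden by the gripper in the last picture but had measured in place shortly before.

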